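Clamp the freshly glued photo panels on the revolving stand

TASK

The photo panels on the revolving stand have just been glued and need clamping. First pull up the red knob, turn the deck from the white mark to the yellow mark and let the pin snap in; then clip every spring clamp lying on the desk onto the outer upright edge of a panel, one clamp to a panel, lying flat on the deck in line with the panel and pushed fully home until the edge meets the stop between the jaws. With all of them on, pull the knob again, turn the deck on to the green mark, let the pin snap in and let go, the clamps still in place; leave the plant, clock and brass paperweight where they are.

Things in the scene. Friction and masses are not known exactly. Their poses are not given: they have to be found in the camera images.
- stand: Fixed round dark-wood base, 320 mm across, 16 mm high; origin on the desk at the vertical turning axis; its -x side faces roughly the robot. Dots on its rim, 150 mm from the axis, mark three locking holes: white (parking) 50 deg clockwise, seen from above, of its -x direction; yellow (working) at -x; green (drying) 50 deg counter-clockwise of -x. The knob stands at the mark whose hole is used.
- deck (a joint): Turning angle of the deck (rad), counter-clockwise from above positive: 0 = parking hole (white; where it starts), 0.873 = working hole (yellow), 1.745 = drying hole (green). End stops just beyond 0 and 1.745. Turns freely (about 1 N at the knob) only while the plunger is pulled up.
- deck_center (a point): Point on the turning axis at the deck's top face, 44 mm above the desk. The deck is a wooden disc 280 mm across.
- plunger (a joint): Lift of the spring plunger (m): 0 = pin fully down in a hole, 0.010 = pin rests on the ring between holes, 0.016 = upper stop. The pin must be lifted 11 mm or more to turn the deck; a spring pushes it down with 4 N (down) to 7 N (up). The pin's end is round: let go within about 2 deg of a hole it drops in by itself.
- knob (a point): Centre of the red cylindrical knob of the plunger, 28 mm diameter, 20 mm high (10 mm above and below this point; with the pin down the point is 74 mm above the desk). The knob sits on a 12 mm stem, turns with the deck and is 115 mm from the turning axis; it is gripped from above across its sides.
- panel0 (a point): Upright photo panel fixed on the deck like a spoke, 65 mm long (radially), 8 mm thick, 70 mm high; origin at the foot of its outer upright edge, at deck level (44 mm above the desk), 85 mm from the turning axis; x points outward away from the axis, z up. Seen from above it stands 100 deg clockwise of the knob.
- panel1 (a point): Upright photo panel fixed on the deck like a spoke, 65 mm long (radially), 8 mm thick, 70 mm high; origin at the foot of its outer upright edge, at deck level (44 mm above the desk), 85 mm from the turning axis; x points outward away from the axis, z up. Seen from above it stands 50 deg clockwise of the knob.
- panel2 (a point): Upright photo panel fixed on the deck like a spoke, 65 mm long (radially), 8 mm thick, 70 mm high; origin at the foot of its outer upright edge, at deck level (44 mm above the desk), 85 mm from the turning axis; x points outward away from the axis, z up. Seen from above it stands 50 deg counter-clockwise of the knob.
- panel3 (a point): Upright photo panel fixed on the deck like a spoke, 65 mm long (radially), 8 mm thick, 70 mm high; origin at the foot of its outer upright edge, at deck level (44 mm above the desk), 85 mm from the turning axis; x points outward away from the axis, z up. Seen from above it stands 100 deg counter-clockwise of the knob.
- clamp0: Black-orange spring clamp on its side, 123 mm long, 28 high, 100 g; may be absent. Origin on the pivot at the underside, z up, x to the jaws (middle line: x turned by -half the jaw angle about z). Jaw tips 48 mm ahead, stop that seats the panel edge 22 mm ahead. Handles reach 75 mm back; 48 mm back they are 53 mm wide, squeezed fully (10 N) 34 mm and parallel: jaws open 20 mm at tips, 14 at stop.
- clamp0_jaw (a joint): Opening angle of this clamp (rad): 0 = shut on nothing (2 mm tip gap), 0.12 = shut on an 8 mm panel, 0.38 = fully open. Sprung shut; squeezed at the handles with 30 to 45 N it stays open and level in the grip, with less its jaws may sag.
- clamp1: Black-orange spring clamp on its side, 123 mm long, 28 high, 100 g; may be absent. Origin on the pivot at the underside, z up, x to the jaws (middle line: x turned by -half the jaw angle about z). Jaw tips 48 mm ahead, stop that seats the panel edge 22 mm ahead. Handles reach 75 mm back; 48 mm back they are 53 mm wide, squeezed fully (10 N) 34 mm and parallel: jaws open 20 mm at tips, 14 at stop.
- clamp1_jaw (a joint): Opening angle of this clamp (rad): 0 = shut on nothing (2 mm tip gap), 0.12 = shut on an 8 mm panel, 0.38 = fully open. Sprung shut; squeezed at the handles with 30 to 45 N it stays open and level in the grip, with less its jaws may sag.
- clamp2: Black-orange spring clamp on its side, 123 mm long, 28 high, 100 g; may be absent. Origin on the pivot at the underside, z up, x to the jaws (middle line: x turned by -half the jaw angle about z). Jaw tips 48 mm ahead, stop that seats the panel edge 22 mm ahead. Handles reach 75 mm back; 48 mm back they are 53 mm wide, squeezed fully (10 N) 34 mm and parallel: jaws open 20 mm at tips, 14 at stop.
- clamp2_jaw (a joint): Opening angle of this clamp (rad): 0 = shut on nothing (2 mm tip gap), 0.12 = shut on an 8 mm panel, 0.38 = fully open. Sprung shut; squeezed at the handles with 30 to 45 N it stays open and level in the grip, with less its jaws may sag.
- clamp3: Black-orange spring clamp on its side, 123 mm long, 28 high, 100 g; may be absent. Origin on the pivot at the underside, z up, x to the jaws (middle line: x turned by -half the jaw angle about z). Jaw tips 48 mm ahead, stop that seats the panel edge 22 mm ahead. Handles reach 75 mm back; 48 mm back they are 53 mm wide, squeezed fully (10 N) 34 mm and parallel: jaws open 20 mm at tips, 14 at stop.
- clamp3_jaw (a joint): Opening angle of this clamp (rad): 0 = shut on nothing (2 mm tip gap), 0.12 = shut on an 8 mm panel, 0.38 = fully open. Sprung shut; squeezed at the handles with 30 to 45 N it stays open and level in the grip, with less its jaws may sag.
- plant: Small succulent in a blue pot, 80 mm across, 115 mm high; leave it where it is. Origin under its centre.
- clock: Brass desk clock, 80 mm wide, 86 mm high; leave it where it is. Origin under its centre.
- weight: Round brass paperweight, 60 mm across, 32 mm high; leave it where it is. Origin under its centre.

How it is judged:
By the outcome, as a careful person would: the job done as asked, in the order asked, and still so for the second after the job is handed in, with the robot touching nothing.
Of clamp0, clamp1, clamp2, clamp3 only 3 to 4 are there at a start; the rules pass over those that are not, and their reading is None.
At some moment in a run one of clamp0, clamp1, clamp2, clamp3 may be knocked a few centimetres aside while the robot is not near it.
It also fails if it takes over 210 s, if anything falls off the work surface, if the arm or the gripper's body presses on something with over 40 N, if the wrist force passes 120 N, or if a joint passes its speed limit or range.

ROBOT

A 6-joint arm with a two-finger parallel gripper is mounted at the origin on the work surface. World frame = base frame: x ahead of the robot, y to its left, z up, the work surface at z = 0. Lengths are in mm, angles in rad, forces in N, time in s.
With the tool pointing down it reaches from about 325 to 925 mm from the base axis. Payload 3.1 kg.
Tool frame: the origin (TCP) lies at the very end of the fingers, on their centre line; the grasp point (between the pads) lies 19 mm behind it (arm.grip_point_offset is the z of the grasp point in the tool frame, in mm); z points along the fingers, y is the line along which they close (so a half turn about z gives the same grasp; the last joint's range is limited). The gripper opens to 85 mm and grips with 20 to 120 N. Pads are 22 mm wide; open, the fingers measure 114 mm over their backs; the gripper's body (76 mm by 85 mm) begins 54 mm behind the grasp point. The pads swing forward as they close: fully open they stand 13 mm farther back than shut.
Start: joints at [-1.252, 0.217, 1.613, -0, 1.311, -0.112], TCP at [261.02, -567.897, 198.3] pointing down, gripper open.
Joint ranges: [-2.75, 2.75], [-0.78, 2.1], [0.31, 2.55], [-1.13, 4.27], [0.13, 2.63], [-2.58, 2.58]. Speed limits (rad/s): [2.79, 2.79, 3.14, 3.14, 3.14, 3.14].

INTERFACE

Orientations are given as a unit quaternion [x, y, z, w].
In Python, from cell import arm gives the robot as it stands.
- The arm moves only by the tool servo_tool, never from a script. Its argument "deltas" is a list of rows, each a list of 7 numbers: the shift along the tool's x, y, z normalised to -1 to 1, where 1 is 0.025 m, then the turn, a rotation vector about the tool's x, y, z normalised to -1 to 1, where 1 is 0.15 rad, then the opening, from 0 (shut) to 1 (fully open). In form: [[dx, dy, dz, ax, ay, az, fingers], ...]. A call has 1 to 12 rows; each row shifts and turns the commanded pose from where the row before left it, along the tool's axes as they then stand; what a row does not reach is not made up. A row lasts 1/10 s, in which the tool goes at most 50 mm and 8.59 degrees, less where a joint would pass 70% of its speed; a pose out of reach is approached as far as the arm can. A call with a number of a shift or a turn outside -1 to 1 is refused whole. A call with a gripper value outside its range is refused whole. The fingers move at their own pace and stop on an object; "grip_force" is the grip in N (left out, the last holds). Time passes only in rows, so rows that do not move let the fingers close. It gives the time, the measured TCP pose, the force, the opening and the grip force at its end, in the units of the state.
- arm.state(): the state, without advancing time (a new reading comes with each control period).
- arm.grab_frame(name): name is "scene" or "side" or "wrist"; returns (picture, depth): 480x640x3 uint8, red, green, blue; 480x640 float32, mm along the optical axis (not along the pixel's ray), 0 where there is no reading.
- arm.calibration(name): a dict with "vertical_fov" (degrees; the focal length in pixels is half the picture's height over the tangent of half this angle, whatever the lens; pixels are square), "cx", "cy" (the principal point, pixels), "T" (4x4, takes a point from camera to world coordinates); the wrist camera has in their place "tool_from_camera" (4x4, takes a point from camera to tool coordinates, whose origin is the TCP and whose axes are the flange's). Camera axes: x right, y up, looking along -z (the intrinsics and any distortion apply to the point x, -y, -z); pixel columns grow to the right and rows downward; lengths in mm; the calibration is good to about 2 mm. The wrist camera is an equidistant fisheye: a pixel r from the principal point sees the ray r / f radians off the axis. A picture is of the moment at which its call begins: read the wrist's pose just before it. calibration takes no time and is no camera call.
- arm.finish_job(): hands the job in; it is judged then, once.
Trained networks look in the newest picture that a camera, given by its name, has taken for a name from the list of things; names that differ only in an ending like _2 or _b are one class to them, and where a whole thing is asked for, a point or a joint stands for the part that bears it (a point fixed in the world has none). Each returns a list of dicts, best first, with "score" (0 to 1); they miss things now and then, are a little off and sometimes report something else, mostly with a low value. They report only what shows in the picture. A call takes as long as a camera call.
- arm.recognise(camera, label): "box" ([left, top, right, bottom] in pixels, round what is visible of it).
- arm.regions_of(camera, label): "mask" (480x640 bool, what is visible of it) and "box" ([left, top, right, bottom] in pixels, round what is visible of it).
The state is a dict: "time_s": time; "joints": joint angles; "qvel": joint speeds; "joint_efforts": joint torques, N m; "ee_pos": TCP position; "ee_rot": TCP orientation; "contact_force": force on the tool from outside, world axes, zero at the start; "wrist_torque": the same for the moment, N m; "grip_width": opening from 0.0 (shut) to 1.0 (fully open); "finger_force": force on a finger pad.
Only numpy, scipy, OpenCV 4.12 (cv2) and the standard library are available. Lean on these libraries where they do the work, as an engineer would, in place of code of your own. Each camera call takes 0.05 s, during which the arm holds its last target. There are 200 camera calls.

## Working session

There is one attempt and no reset: what is moved stays moved. The work goes in short steps, Python scripts to look and compute and a tool call to move; the robot and the scene stay as the last step left them, time stands still between calls to the robot, and variables do not carry over. Pictures are saved under pics/ and viewed, at most 18 in all, crops included, and the job is handed in when it is done.

Besides the shell and the picture viewer there is one more tool, called after "Request:" as name(argument=value, ...), one argument or row to a line, values as JSON. servo_tool: Moves the arm, as the interface text tells. Scaled input: -1 to 1 covers 0.025 m each way for a shift and 0.15 rad each way for a turn. Its arguments: {"type":"object","properties":{"deltas":{"type":"array","items":{"type":"array","items":{"type":"number"}}},"grip_force":{"type":"number"}},"required":["deltas"]}

```bash
ls; mkdir -p pics; cat > h.py <<'E'
import numpy as np, cv2
from cell import arm
from scipy.spatial.transform import Rotation as R
def cloud(name,depth):
    c=arm.calibration(name); v,u=np.mgrid[0:480,0:640].astype(float)
    f=240/np.tan(np.radians(c['vertical_fov'])/2)
    if name!='wrist':
        x=(u-c['cx'])/f;y=(v-c['cy'])/f
        T=np.array(c['T'])
    else:
        dx=u-c['cx'];dy=v-c['cy'];r=np.hypot(dx,dy)+1e-9;t=np.minimum(r/f,1.5)
        x=np.tan(t)*dx/r;y=np.tan(t)*dy/r
        s=arm.state();M=np.eye(4);M[:3,:3]=R.from_quat(s['ee_rot']).as_matrix();M[:3,3]=s['ee_pos']
        T=M@np.array(c['tool_from_camera'])
    P=np.stack([x*depth,-y*depth,-depth,np.ones_like(depth)],-1)
    W=(P@T.T)[...,:3]; W[depth<=0]=np.nan
    return W
def grab(name,out=None):
    p,d=arm.grab_frame(name)
    if out: cv2.imwrite('pics/'+out,p[...,::-1])
    return p,d
E
python3 - <<'E'
from h import *
for n in('scene','side'):
    c=arm.calibration(n);print(n,{k:(np.round(v,3).tolist() if k=='T' else v) for k,v in c.items()})
    p,d=grab(n,n+'0.png');W=cloud(n,d)
    for l in ['clamp0','knob','stand','plant','clock','weight','panel0','deck']:
        for r in arm.regions_of(n,l):
            m=r['mask'];q=W[m];q=q[~np.isnan(q[:,0])]
            print(l,round(r['score'],2),np.round(r['box']),len(q),np.round(np.median(q,0)) if len(q) else '',np.round(np.percentile(q,[3,97],axis=0)).tolist() if len(q) else '')
print(arm.calibration('wrist'),arm.state())
E
```

```text
pics
scene {'vertical_fov': 53.360237119216606, 'cx': 322.23810686827545, 'cy': 241.99194224132498, 'T': [[-0.796, -0.516, 0.316, 916.4], [0.606, -0.687, 0.402, 469.925], [0.009, 0.512, 0.859, 1077.469], [0.0, 0.0, 0.0, 1.0]]}
clamp0 0.73 [275. 135. 300. 171.] 369 [ 427. -326.   27.] [[415.0, -384.0, 3.0], [473.0, -273.0, 32.0]]
clamp0 0.66 [439. 310. 488. 358.] 864 [420. 365.  26.] [[395.0, 305.0, 1.0], [452.0, 416.0, 31.0]]
clamp0 0.59 [364. 320. 410. 376.] 815 [581. 291.  27.] [[541.0, 236.0, 0.0], [595.0, 347.0, 32.0]]
knob 0.68 [334. 244. 346. 260.] 110 [534.  51.  83.] [[521.0, 38.0, 70.0], [544.0, 60.0, 88.0]]
stand 0.91 [238. 202. 357. 312.] 10792 [617. -18.  44.] [[473.0, -163.0, 14.0], [739.0, 97.0, 112.0]]
plant 0.95 [286. 334. 343. 393.] 1546 [755. 236.  72.] [[713.0, 191.0, 17.0], [792.0, 272.0, 118.0]]
plant 0.38 [364. 331. 402. 374.] 410 [591. 289.  26.] [[581.0, 232.0, 2.0], [595.0, 346.0, 32.0]]
plant 0.25 [442. 309. 489. 361.] 874 [419. 364.  25.] [[395.0, 305.0, 0.0], [452.0, 415.0, 31.0]]
clock 0.91 [200. 206. 224. 244.] 566 [ 737. -220.   56.] [[717.0, -269.0, 4.
[... 2052 characters left out ...]
19036e+00,  2.16896334e-01,  1.61340769e+00,  6.65430789e-06,
        1.31131002e+00, -1.12220545e-01]), 'qvel': array([-9.81367756e-05,  1.58381734e-03, -7.91519676e-04, -5.52537654e-04,
        4.05874389e-04,  1.14330553e-03]), 'joint_efforts': array([-3.21542548e-04, -3.96883070e+01, -3.04262531e+01, -2.13284511e-04,
        6.37518770e-04, -1.56952757e-05]), 'ee_pos': array([ 261.02553954, -567.88736695,  198.29850629]), 'ee_rot': array([ 9.76888326e-01,  2.13750320e-01,  2.09676172e-06, -1.09713041e-05]), 'contact_force': array([ 0.23576042,  0.00858245, -0.45229473]), 'wrist_torque': array([ 0.02117925, -0.02820552, -0.04713885]), 'finger_force': 0.0, 'grip_width': 0.9977415696201175}
```

```bash
python3 - <<'E'
import cv2
a=cv2.imread('pics/scene0.png')[120:400,190:510];cv2.imwrite('pics/sc.png',cv2.resize(a,None,fx=2.1,fy=2.1,interpolation=cv2.INTER_CUBIC))
a=cv2.imread('pics/side0.png')[60:480,180:500];cv2.imwrite('pics/sd.png',cv2.resize(a,(457,600),interpolation=cv2.INTER_CUBIC))
E
```

```text
(no output)
```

View pics/sc.png

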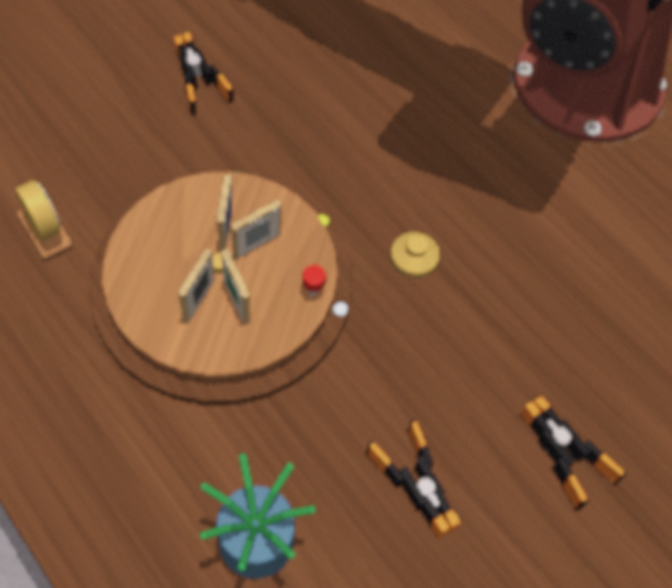

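View pics/sd.png

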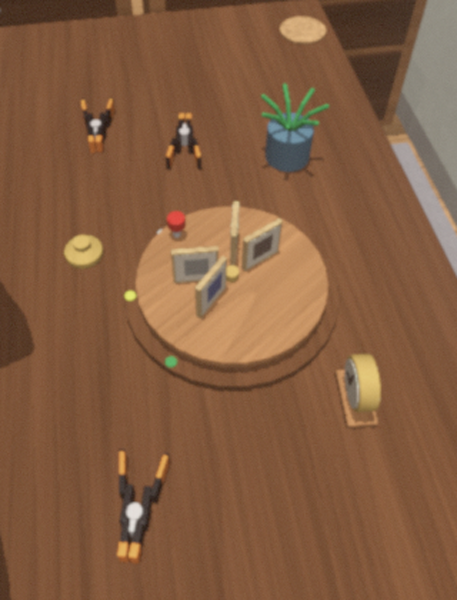

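```bash
cat >> h.py <<'E'
from scipy.optimize import least_squares
def deckfit(W,guess=(606,-41)):
    r=np.hypot(W[...,0]-guess[0],W[...,1]-guess[1])
    m=(abs(W[...,2]-44)<4)&(r<155)
    Q=W[m][:,:2]; h=cv2.convexHull(Q.astype(np.float32))[:,0]
    s=least_squares(lambda p:np.hypot(h[:,0]-p[0],h[:,1]-p[1])-p[2],[*guess,140],loss='soft_l1')
    return s.x,W[m][:,2].mean()
def knobfind(p,W):
    p=p.astype(int);m=(p[...,0]>140)&(p[...,1]<60)&(p[...,2]<60)&(W[...,2]>60)
    top=m&(W[...,2]>80)
    q=W[top][:,:2]; 
    return m.sum(),(q.min(0)+q.max(0))/2,np.ptp(q,axis=0),np.median(W[top][:,2])
E
python3 - <<'E'
from h import *
for n in('scene','side'):
    p,d=grab(n);W=cloud(n,d);print(n,deckfit(W))
    print(knobfind(p,W))
    q=p.astype(int);low=(W[...,2]>10)&(W[...,2]<26)
    c,_=deckfit(W);rr=np.hypot(W[...,0]-c[0][...] if False else W[...,0]-c[0],W[...,1]-c[1])
    ring=low&(rr>140)&(rr<160)
    for nm,m in dict(y=(q[...,0]>150)&(q[...,1]>150)&(q[...,2]<90),g=(q[...,1]>q[...,0]+50)&(q[...,1]>q[...,2]+40),w=(q.min(-1)>150)).items():
        a=W[m&ring]
        if len(a): b=a.mean(0);print(nm,len(a),b.round(1),np.degrees(np.arctan2(b[1]-c[1],b[0]-c[0])))
    for r in arm.recognise(n,'weight'):print(r)
    m=(W[...,2]>15)&(W[...,2]<34)&(np.hypot(W[...,0]-430,W[...,1]-10)<60);print('w',np.nanmean(W[m],0))
E
```

```text
scene (array([599.1539628 , -45.25897682, 139.84949028]), np.float64(44.57411159172545))
(np.int64(43), array([534.65509531,  49.75898375]), array([20.61165984, 21.36740816]), np.float64(83.3875903869208))
y 16 [446.5 -35.6  18.9] 176.39713373297985
w 34 [510.7  75.3  18.4] 126.26593316267979
{'box': [377.0, 228.2, 397.8, 252.7], 'score': 0.55}
w [446.2497705   16.32946509  17.66728642]
side (array([599.19233762, -44.63270866, 139.48242098]), np.float64(43.932603393921084))
(np.int64(12), array([529.47392931,  36.55176588]), array([18.87697654,  6.58617716]), np.float64(81.16362120882877))
y 17 [449.2 -34.2  15.9] 176.02010385452758
g 37 [ 496.  -153.3   18.2] -133.5373465188197
w 2 [506.5  79.9  19.1] 126.66316941664495
{'box': [226.4, 223.5, 252.1, 249.4], 'score': 0.63}
w [442.80150343   4.64397621  16.85899213]
```

```bash
cat >> h.py <<'E'
def psi_now():
    M=R.from_quat(arm.state()['ee_rot']).as_matrix();return np.degrees(np.arctan2(M[1,0],M[0,0])),M
def go(tx,ty,tz,psi=None):
    """rotation rows first, then translation rows with the tool frame level at psi; per-row numbers"""
    s=arm.state();p0,M=psi_now();a0=p0
    if psi is not None:
        d=(psi-p0+180)%360-180; n=int(np.ceil(abs(np.radians(d))/.15-.02)) or 1
        tot=-np.radians(d)/.15; print(f'turn {d:.1f}deg: {n} rows az={tot/n:.3f}; tilt',M[:,2].round(4)); a0=psi
        print(' q6 after ~', round(float(np.arctan2(ty,tx)+np.pi/2-np.radians(a0)),2))
    D=np.array([tx,ty,tz])-s['ee_pos'];c,sn=np.cos(np.radians(a0)),np.sin(np.radians(a0))
    t=np.array([c*D[0]+sn*D[1],sn*D[0]-c*D[1],-D[2]])/25
    n=max(1,int(np.ceil(max(abs(t).max(),np.linalg.norm(t)/1.9))))
    print(' shift total',t.round(3),f'{n} rows of',(t/n).round(3),'xy only',(t[:2]/max(1,np.ceil(abs(t[:2]).max()))).round(3),'x',np.ceil(abs(t[:2]).max()))
E
python3 -c "
from h import *
go(531.5,48,150,126.4)"
```

```text
turn 101.7deg: 12 rows az=-0.986; tilt [ 0. -0. -1.]
 q6 after ~ -0.55
 shift total [13.409 23.328  1.932] 24 rows of [0.559 0.972 0.081] xy only [0.559 0.972] x 24.0
```

Request:
servo_tool(
  deltas=[
    [0,0,0,0,0,-0.986,0.7],
    [0,0,0,0,0,-0.986,0.7],
    [0,0,0,0,0,-0.986,0.7],
    [0,0,0,0,0,-0.986,0.7],
    [0,0,0,0,0,-0.986,0.7],
    [0,0,0,0,0,-0.986,0.7],
    [0,0,0,0,0,-0.986,0.7],
    [0,0,0,0,0,-0.986,0.7],
    [0,0,0,0,0,-0.986,0.7],
    [0,0,0,0,0,-0.986,0.7],
    [0,0,0,0,0,-0.986,0.7],
    [0,0,0,0,0,-0.986,0.7],
  ],
  grip_force=40,
)

```text
time_s: 2.3
ee_pos: [261.0, -567.9, 198.3]
ee_rot: [0.448, 0.894, 0.0, -0.0]
contact_force: [0.0, 0.2, -0.0]
grip_width: 0.699
finger_force: 0.0
```

Request:
servo_tool(
  deltas=[
    [0.56,0.97,0,0,0,0,0.7],
    [0.56,0.97,0,0,0,0,0.7],
    [0.56,0.97,0,0,0,0,0.7],
    [0.56,0.97,0,0,0,0,0.7],
    [0.56,0.97,0,0,0,0,0.7],
    [0.56,0.97,0,0,0,0,0.7],
    [0.56,0.97,0,0,0,0,0.7],
    [0.56,0.97,0,0,0,0,0.7],
    [0.56,0.97,0,0,0,0,0.7],
    [0.56,0.97,0,0,0,0,0.7],
    [0.56,0.97,0,0,0,0,0.7],
    [0.56,0.97,0,0,0,0,0.7],
  ],
)

```text
time_s: 3.5
ee_pos: [396.1, -259.0, 198.5]
ee_rot: [0.451, 0.892, -0.0, 0.0]
contact_force: [0.2, -0.9, -0.2]
grip_width: 0.698
finger_force: 0.0
```

Request:
servo_tool(
  deltas=[
    [0.56,0.97,0,0,0,0,0.7],
    [0.56,0.97,0,0,0,0,0.7],
    [0.56,0.97,0,0,0,0,0.7],
    [0.56,0.97,0,0,0,0,0.7],
    [0.56,0.97,0,0,0,0,0.7],
    [0.56,0.97,0,0,0,0,0.7],
    [0.56,0.97,0,0,0,0,0.7],
    [0.56,0.97,0.2,0,0,0,0.7],
    [0.56,0.97,0.4,0,0,0,0.7],
    [0.56,0.97,0.4,0,0,0,0.7],
    [0.56,0.97,0.4,0,0,0,0.7],
    [0.56,0.97,0.4,0,0,0,0.7],
  ],
)

```text
time_s: 4.7
ee_pos: [530.9, 48.9, 153.2]
ee_rot: [0.451, 0.892, 0.0, 0.0]
contact_force: [-0.4, -0.7, -0.7]
grip_width: 0.697
finger_force: 0.0
```

```bash
python3 - <<'E'
from h import *
s=arm.state();print(s['ee_pos'],psi_now()[0],s['joints'],s['time_s'],s['grip_width'])
p,d=grab('wrist','w1.png');W=cloud('wrist',d)
print(knobfind(p,W))
q=p.astype(int);m=(q[...,0]>140)&(q[...,1]<70)&(q[...,2]<70);a=W[m];print(len(a),np.nanmin(a,0),np.nanmax(a,0))
for l in('knob','clamp0'):
  for r in arm.regions_of('wrist',l): a=W[r['mask']];print(l,r['box'],r['score'],np.nanmedian(a,0),np.nanmin(a,0),np.nanmax(a,0))
for g in ((599,-45),):
  try: print(deckfit(W,g))
  except Exception as e: print(e)
E
```

```text
[530.89919265  48.89714951 153.15298647] 126.37813754940025 [-3.97741452e-02  6.54251050e-02  1.87207297e+00 -9.85068449e-05
  1.20346216e+00 -6.74657175e-01] 4.7 0.6968768663773053
(np.int64(1196), array([529.52344813,  52.10926687]), array([26.04426169, 26.3713016 ]), np.float64(82.52594195952388))
1252 [ 422.64219143 -295.10608132    4.10228851] [587.2232896  342.95875813  84.82507731]
knob [290.9, 211.1, 335.3, 254.7] 0.93 [528.43943882  53.23230502  82.33035457] [516.17141291  32.82946469  40.83593143] [542.80900871  65.29491767  84.82507731]
knob [169.2, 186.5, 468.2, 414.4] 0.29 [566.32785765   2.22453404  42.83977381] [ 457.43787454 -158.59606787   12.61278606] [728.49064049  98.63081315 267.0006026 ]
knob [481.0, 1.7, 560.0, 99.9] 0.23 [586.43148583 275.70642298  26.58746353] [575.84760416 230.59580333  -1.84865427] [604.08254615 376.70490632  30.36719707]
clamp0 [445.3, 3.8, 562.7, 103.0] 0.72 [577.96952706 284.98907403  26.87865735] [532.50412946 230.59580333  -1.99589432] [603.79531671 375.65388076  30.36719707]
clamp0 [74.4, 363.0, 98.3, 396.4] 0.65 [ 421.07292255 -275.97766853   21.98055831] [ 410.16190209 -345.71633436   -3.69489213] [471.71069667  23.13366515 262.19274052]
(array([597.45072986, -39.30617288, 138.04418454]), np.float64(42.49666410322964))
```

View pics/w1.png

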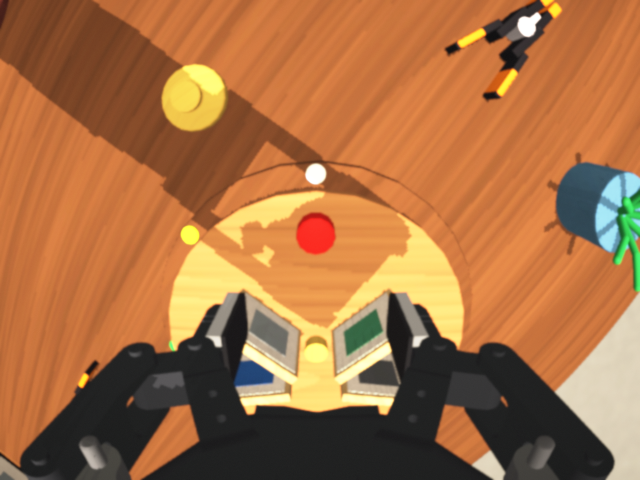

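Request:
servo_tool(
  deltas=[
    [0,0,0.8,0,0,0,0.7],
    [0,0,0.8,0,0,0,0.7],
    [0,0,0.8,0,0,0,0.7],
    [0,0,0.8,0,0,0,0.7],
    [0,0,0.76,0,0,0,0.7],
    [0,0,0,0,0,0,0.7],
    [0,0,0,0,0,0,0],
    [0,0,0,0,0,0,0],
    [0,0,0,0,0,0,0],
    [0,0,0,0,0,0,0],
    [0,0,0,0,0,0,0],
    [0,0,0,0,0,0,0],
  ],
  grip_force=60,
)

```text
time_s: 6.05
ee_pos: [530.6, 47.8, 54.6]
ee_rot: [0.451, 0.893, 0.0, 0.0]
contact_force: [-0.6, 0.0, -0.1]
grip_width: 0.0
finger_force: 0.0
```

```bash
python3 - <<'E'
from h import *
s=arm.state();print(s['ee_pos'],psi_now()[0],s['contact_force'],s['wrist_torque'],s['grip_width'],s['finger_force'])
E
```

```text
[530.55891238  47.83042532  54.60393752] 126.37974218298224 [-0.62004083  0.03604391 -0.10342467] [-0.00385334  0.020201   -0.02882581] 0.00023385821839600108 0.0
```

```bash
python3 - <<'E'
from h import *
p,d=grab('wrist','w2.png');W=cloud('wrist',d)
q=p.astype(int);m=(q[...,0]>140)&(q[...,1]<70)&(q[...,2]<70);a=W[m];print(len(a),np.nanmin(a,0),np.nanmax(a,0))
for n in('scene','side'):
    p,d=grab(n,n+'1.png')
a=cv2.imread('pics/scene1.png')[180:330,250:450];b=cv2.imread('pics/side1.png')[150:300,220:420]
cv2.imwrite('pics/k1.png',cv2.resize(np.hstack([cv2.resize(cv2.imread('pics/w2.png'),(200,150)),a,b]),(798,200)))
cv2.imwrite('pics/k1.png',np.vstack([cv2.resize(np.hstack([a,b]),(800,300),interpolation=cv2.INTER_CUBIC),cv2.resize(cv2.imread('pics/w2.png')[130:355],(800,300))]))
E
```

```text
1511 [ 421.24676774 -311.71343626    2.8351886 ] [587.41703019 274.0858436   95.4627604 ]
```

View pics/k1.png

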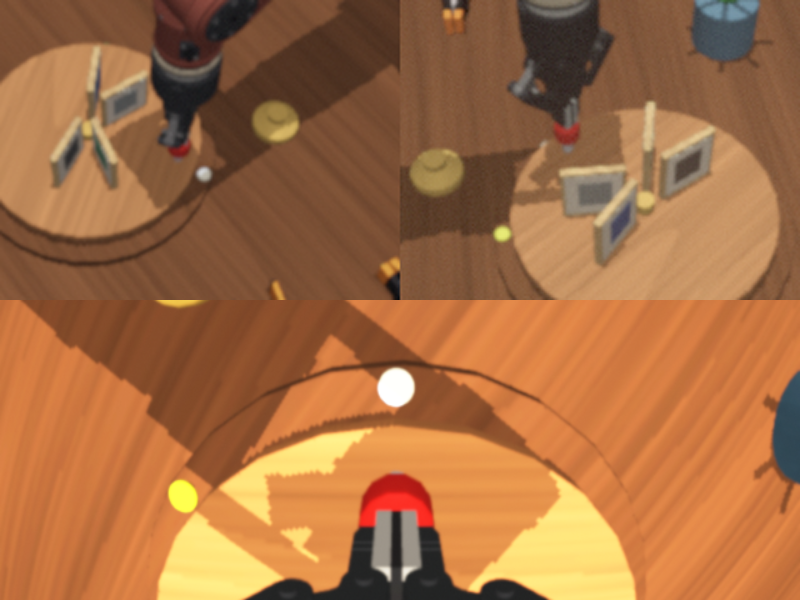

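```bash
python3 - <<'E'
from h import *
p,d=grab('wrist');W=cloud('wrist',d)
s=arm.state();M=np.eye(4);M[:3,:3]=R.from_quat(s['ee_rot']).as_matrix();M[:3,3]=s['ee_pos']
T=(np.concatenate([W,np.ones((480,640,1))],-1)@np.linalg.inv(M).T)[...,:3]
for v in range(255,350,6): print(v,*[ (p[v,u].tolist(),T[v,u].round(0).tolist()) for u in (305,317)],W[v,317].round(0).tolist())
E
```

```text
255 ([233, 151, 77], [8.0, -7.0, 9.0]) ([233, 151, 78], [8.0, -0.0, 10.0]) [525.0, 54.0, 45.0]
261 ([228, 140, 73], [4.0, -7.0, 10.0]) ([173, 65, 60], [13.0, -0.0, -14.0]) [522.0, 58.0, 68.0]
267 ([178, 26, 21], [12.0, -6.0, -19.0]) ([182, 26, 22], [13.0, -0.0, -21.0]) [522.0, 58.0, 75.0]
273 ([185, 28, 22], [13.0, -6.0, -27.0]) ([198, 29, 24], [13.0, -0.0, -28.0]) [522.0, 58.0, 82.0]
279 ([252, 46, 37], [11.0, -6.0, -29.0]) ([253, 50, 39], [11.0, -0.0, -29.0]) [524.0, 56.0, 83.0]
285 ([253, 50, 39], [9.0, -6.0, -30.0]) ([253, 47, 36], [9.0, -0.0, -31.0]) [525.0, 55.0, 85.0]
291 ([158, 151, 138], [10.0, -5.0, -40.0]) ([34, 31, 31], [11.0, -0.0, -41.0]) [524.0, 56.0, 95.0]
297 ([157, 149, 138], [11.0, -5.0, -47.0]) ([32, 29, 29], [11.0, -0.0, -47.0]) [523.0, 57.0, 101.0]
303 ([157, 149, 138], [11.0, -5.0, -51.0]) ([33, 30, 29], [11.0, -0.0, -52.0]) [523.0, 56.0, 106.0]
309 ([158, 150, 139], [11.0, -5.0, -57.0]) ([32, 29, 29], [11.0, -0.0, -56.0]) [523.0, 56.0, 111.0]
315 ([158, 151, 139], [11.0, -5.0, -61.0]) ([31, 29, 29], [11.0, -0.0, -60.0]) [524.0, 56.0, 115.0]
321 ([157, 149, 138], [10.0, -5.0, -64.0]) ([33, 30, 30], [11.0, -0.0, -65.0]) [523.0, 56.0, 119.0]
327 ([157, 149, 138], [nan, nan, nan]) ([32, 30, 30], [11.0, -0.0, -69.0]) [524.0, 56.0, 123.0]
333 ([171, 164, 150], [10.0, -4.0, -71.0]) ([60, 57, 56], [10.0, -0.0, -71.0]) [524.0, 55.0, 125.0]
339 ([35, 36, 36], [12.0, -4.0, -78.0]) ([60, 57, 56], [8.0, -0.0, -72.0]) [525.0, 54.0, 126.0]
345 ([36, 37, 37], [12.0, -4.0, -81.0]) ([60, 57, 54], [5.0, -0.0, -71.0]) [527.0, 51.0, 125.0]
```

```bash
python3 - <<'E'
import cv2
a=cv2.imread('pics/w2.png')[235:425,200:440];cv2.imwrite('pics/k2.png',cv2.resize(a,None,fx=3.1,fy=3.1,interpolation=cv2.INTER_CUBIC))
E
```

```text
(no output)
```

View pics/k2.png

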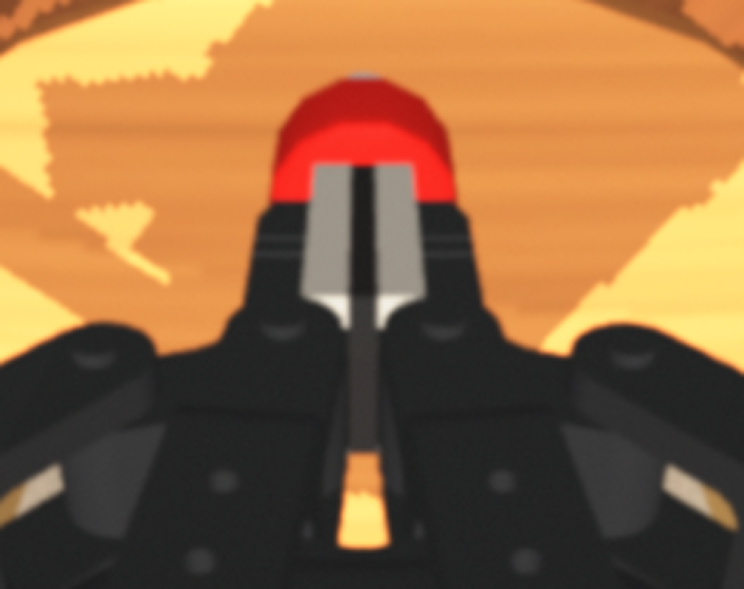

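```bash
python3 - <<'E'
from h import *
print(arm.grip_point_offset,[a for a in dir(arm) if a[0]!='_'])
for n in('scene','side'):
    p,d=grab(n);W=cloud(n,d);c=arm.state()['ee_pos']
    m=(np.hypot(W[...,0]-c[0],W[...,1]-c[1])<28)&(p.max(-1)<110)&(W[...,2]>50);print(n,np.percentile(W[m][:,2],[0,2,5,10,25]).round())
    m=(np.hypot(W[...,0]-c[0],W[...,1]-c[1])<28)&(p[...,0]>120)&(p[...,1]<70);print(np.percentile(W[m],[0,50,100],axis=0).round())
E
```

```text
-18.700000000000003 ['PlanningError', 'calibration', 'finish_job', 'grab_frame', 'grip_point_offset', 'recognise', 'regions_of', 'state']
scene [ 73.  81.  83. 133. 142.]
[[505.  28.  46.]
 [526.  56. 418.]
 [558.  68. 428.]]
side [ 94.  99. 102. 109. 134.]
[[518.  33.  64.]
 [530.  39.  80.]
 [544.  52.  95.]]
```

Request:
servo_tool(
  deltas=[
    [0,0,0,0,0,0,0.7],
    [0,0,0,0,0,0,0.7],
    [0,0,0,0,0,0,0.7],
    [0,0,0,0,0,0,0.7],
    [0,0,0,0,0,0,0.7],
    [0,0,0.4,0,0,0,0.7],
    [0,0,0.4,0,0,0,0.7],
    [0,0,0.3,0,0,0,0.7],
  ],
)

```text
time_s: 7.15
ee_pos: [529.4, 47.8, 25.2]
ee_rot: [0.451, 0.892, -0.0, -0.001]
contact_force: [-0.2, -0.0, -0.9]
grip_width: 0.702
finger_force: 0.0
```

```bash
python3 - <<'E'
from h import *
s=arm.state();print(s['ee_pos'],s['contact_force'],s['grip_width'])
p,d=grab('wrist','w3.png');W=cloud('wrist',d)
M=np.eye(4);M[:3,:3]=R.from_quat(s['ee_rot']).as_matrix();M[:3,3]=s['ee_pos']
T=(np.concatenate([W,np.ones((480,640,1))],-1)@np.linalg.inv(M).T)[...,:3]
m=(abs(T[...,0]-11)<4)&(T[...,2]>-80)&(abs(T[...,1])<50)&(p.max(-1).astype(int)-p.min(-1)<40)
print(m.sum(),np.percentile(T[m],[0,1,10,50,90,99,100],axis=0).round(1))
cv2.imwrite('pics/k3.png',cv2.resize(p[220:440,180:460,::-1],None,fx=2.6,fy=2.6))
E
```

```text
[529.39110468  47.81143325  25.21735132] [-0.21454964 -0.04178179 -0.86619245] 0.7022138774473817
2973 [[  7.  -48.4 -80. ]
 [  7.  -43.9 -79.7]
 [  7.3 -37.7 -75.2]
 [ 11.   28.2 -63.3]
 [ 11.8  35.  -47.7]
 [ 12.7  40.9 -42.4]
 [ 13.8  45.3 -38.9]]
```

View pics/k3.png

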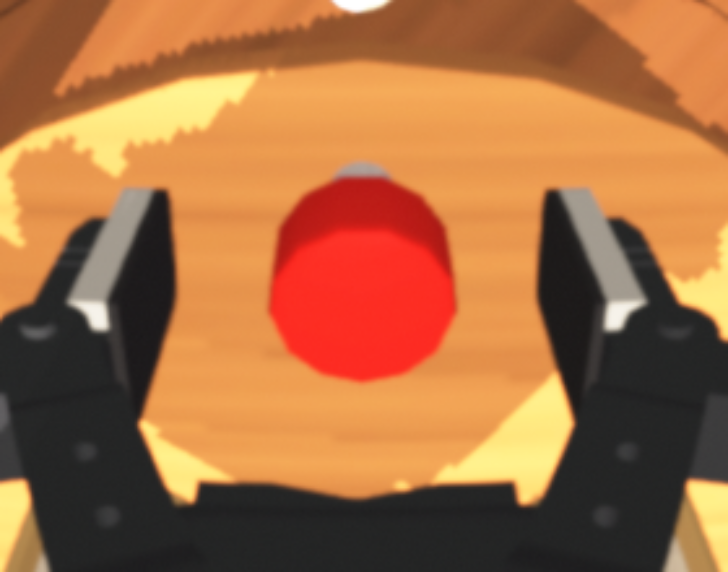

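Request:
servo_tool(
  deltas=[
    [0,0,0.3,0,0,0,0.7],
    [0,0,0,0,0,0,0],
    [0,0,0,0,0,0,0],
    [0,0,0,0,0,0,0],
    [0,0,0,0,0,0,0],
    [0,0,0,0,0,0,0],
  ],
  grip_force=70,
)

```text
time_s: 7.8
ee_pos: [530.6, 47.9, 19.5]
ee_rot: [0.451, 0.892, 0.0, 0.0]
contact_force: [0.0, 0.5, -1.2]
grip_width: 0.308
finger_force: 68.7
```

Request:
servo_tool(
  deltas=[
    [0,0,-0.28,0,0,0,0],
    [0,0,-0.28,0,0,0,0],
    [0,0,0,0,0,0,0],
  ],
)

```text
time_s: 8.1
ee_pos: [530.3, 47.7, 33.8]
ee_rot: [0.451, 0.892, -0.0, 0.0]
contact_force: [1.9, -0.7, -6.6]
grip_width: 0.306
finger_force: 69.2
```

```bash
python3 - <<'E'
from h import *
s=arm.state();print(s['ee_pos'],psi_now()[0],s['contact_force'],s['grip_width'],s['finger_force'])
p,d=grab('wrist');W=cloud('wrist',d);print(knobfind(p,W)[3])
E
```

```text
[530.28283869  47.74955124  33.75233394] 126.36738298499296 [ 1.92973852 -0.69291724 -6.63989991] 0.30568148536284795 69.17181015014648
97.7403510638215
```

Knob rose ~14 mm with ~6.6 N. Turning.

Request:
servo_tool(
  deltas=[
    [-0.018,-0.4,0,0,0,-0.582,0],
    [-0.018,-0.4,0,0,0,-0.582,0],
    [-0.018,-0.4,0,0,0,-0.582,0],
    [-0.018,-0.4,0,0,0,-0.582,0],
    [-0.018,-0.4,0,0,0,-0.582,0],
    [-0.018,-0.4,0,0,0,-0.582,0],
    [-0.018,-0.4,0,0,0,-0.582,0],
    [-0.018,-0.4,0,0,0,-0.582,0],
    [-0.018,-0.4,0,0,0,-0.582,0],
    [-0.018,-0.4,0,0,0,-0.582,0],
    [0,0,0,0,0,0,0],
    [0,0,0,0,0,0,0],
  ],
)

```text
time_s: 9.35
ee_pos: [484.0, -37.4, 33.1]
ee_rot: [0.033, 0.999, 0.0, 0.0]
contact_force: [2.0, -0.8, -7.5]
grip_width: 0.304
finger_force: 69.5
```

```bash
python3 - <<'E'
from h import *
s=arm.state();e=s['ee_pos'];print(e,psi_now()[0],s['contact_force'],np.degrees(np.arctan2(e[1]+45,e[0]-599.2)),np.hypot(e[1]+45,e[0]-599.2))
E
```

```text
[483.97370469 -37.37848972  33.09057505] 176.24399512253672 [ 2.01756478 -0.84236872 -7.46016254] 176.21574909472707 115.4780782245052
```

Request:
servo_tool(
  deltas=[
    [0,0,0.28,0,0,0,0],
    [0,0,0.24,0,0,0,0],
    [0,0,0,0,0,0,0],
    [0,0,0,0,0,0,0.6],
    [0,0,0,0,0,0,0.6],
    [0,0,0,0,0,0,0.6],
    [0,0,-0.8,0,0,0,0.6],
    [0,0,-1,0,0,0,0.6],
    [0,0,-1,0,0,0,0.6],
    [0,0,-1,0,0,0,0.6],
    [0,0,-1,0,0,0,0.6],
  ],
)

```text
time_s: 10.45
ee_pos: [484.1, -37.3, 141.8]
ee_rot: [0.031, 1.0, 0.0, 0.0]
contact_force: [-0.4, -0.5, -0.6]
grip_width: 0.599
finger_force: 0.0
```

```bash
python3 - <<'E'
from h import *
s=arm.state();e=s['ee_pos'];print(e)
p,d=grab('wrist','w4.png');W=cloud('wrist',d);k=knobfind(p,W);print(k)
for n in('scene','side'):
    p,d=grab(n,n+'2.png');W=cloud(n,d);print(n,deckfit(W,(599,-45)),knobfind(p,W))
    # panels: tops at z~114
    c=(599.2,-45);r=np.hypot(W[...,0]-c[0],W[...,1]-c[1])
    q=W[(abs(W[...,2]-112)<4)&(r<95)&(r>15)];a=np.degrees(np.arctan2(q[:,1]-c[1],q[:,0]-c[0]))%360
    for t in(76.4,126.4,226.4,276.4):
        b=q[abs(a-t)<15]
        if len(b): 
            u,S,v=np.linalg.svd(b[:,:2]-b[:,:2].mean(0));print(t,len(b),b[:,:2].mean(0).round(1),np.degrees(np.arctan2(v[0,1],v[0,0])).round(1),np.degrees(np.arctan2(*(b[:,:2].mean(0)-c)[::-1])).round(1),np.hypot(*(b[:,:2]-c).T).max())
    for r in arm.regions_of(n,'clamp0'):
        b=W[r['mask']];b=b[b[:,2]>8];mu=np.nanmean(b,0);print('clamp',r['score'],r['box'],mu.round(1))
E
```

```text
[484.07241566 -37.2892681  141.76842698]
(np.int64(1318), array([486.88109453, -38.41018208]), array([26.53830064, 25.3140481 ]), np.float64(88.95613721106207))
scene (array([598.74041619, -45.30010504, 139.75985576]), np.float64(44.606212362000505)) (np.int64(63), array([485.93591443, -36.9860825 ]), array([20.98951319, 23.22026033]), np.float64(84.8016420015673))
76.4 82 [612.3   6.1] -104.1 75.6 85.43714242141712
126.4 98 [568.   -1.4] 125.5 125.5 84.57185487191127
226.4 69 [565.2 -79.8] 46.5 -134.3 85.52156328008743
276.4 70 [605.5 -93.1] 97.1 -82.5 81.71526814223739
clamp 0.93 [442.3, 307.4, 488.1, 360.9] [421.4 362.5  23.9]
clamp 0.83 [274.2, 135.1, 298.0, 166.9] [ 431.8 -331.5   25.3]
clamp 0.58 [366.2, 317.8, 407.5, 377.8] [578.  294.5  25.3]
side (array([599.20490847, -44.48850621, 139.36670815]), np.float64(43.91811744038532)) (np.int64(90), array([485.26624414, -39.31890557]), array([22.10775855, 21.3848473 ]), np.float64(83.37096945178871))
76.4 108 [611.    4.4] -103.6 76.5 86.40993831809601
126.4 148 [568.   -3.6] -53.5 127.0 85.62277842186319
226.4 155 [562.4 -84.5] -133.9 -133.0 84.92675459767314
276.4 147 [604.5 -98.4] -83.2 -84.3 85.00072093248355
clamp 0.83 [294.8, 137.2, 321.4, 177.2] [572.9 283.1  23.9]
clamp 0.83 [236.3, 128.8, 252.1, 168.0] [409.5 339.1  24.4]
clamp 0.62 [262.8, 372.4, 299.9, 453.7] [ 433.1 -341.8   26. ]
```

```bash
python3 - <<'E'
from h import *
s=arm.state();e=s['ee_pos'];print(e)
p,d=grab('wrist');W=cloud('wrist',d);print(knobfind(p,W))
r=np.hypot(W[...,0]-484.4,W[...,1]+37.8);print('deck near',np.median(W[(r<28)&(r>18)&(W[...,2]<60)],0))
E
```

```text
[483.53904958 -37.25035104 139.77409559]
(np.int64(1333), array([481.75415185, -37.81301088]), array([25.96499912, 25.98824466]), np.float64(83.48767878800878))
deck near [474.07074505 -36.64919706  43.50945613]
```

```bash
python3 -c "
from h import *
go(575,265,110,95)"
```

```text
turn -81.4deg: 10 rows az=0.947; tilt [-2.3e-03  6.0e-04 -1.0e+00]
 q6 after ~ 0.34
 shift total [11.718  4.721  1.162] 12 rows of [0.977 0.393 0.097] xy only [0.977 0.393] x 12.0
```

Request:
servo_tool(
  deltas=[
    [0,0,0,0,0,0.947,0.95],
    [0,0,0,0,0,0.947,0.95],
    [0,0,0,0,0,0.947,0.95],
    [0,0,0,0,0,0.947,0.95],
    [0,0,0,0,0,0.947,0.95],
    [0,0,0,0,0,0.947,0.95],
    [0,0,0,0,0,0.947,0.95],
    [0,0,0,0,0,0.947,0.95],
    [0,0,0,0,0,0.947,0.95],
    [0,0,0,0,0,0.947,0.95],
  ],
)

```text
time_s: 11.75
ee_pos: [482.6, -37.1, 138.3]
ee_rot: [0.678, 0.735, -0.001, -0.002]
contact_force: [0.6, 0.1, 0.8]
grip_width: 0.95
finger_force: 0.0
```

Request:
servo_tool(
  deltas=[
    [0.98,0.39,0.1,0,0,0,0.95],
    [0.98,0.39,0.1,0,0,0,0.95],
    [0.98,0.39,0.1,0,0,0,0.95],
    [0.98,0.39,0.1,0,0,0,0.95],
    [0.98,0.39,0.1,0,0,0,0.95],
    [0.98,0.39,0.1,0,0,0,0.95],
    [0.98,0.39,0.1,0,0,0,0.95],
    [0.98,0.39,0.1,0,0,0,0.95],
    [0.98,0.39,0.1,0,0,0,0.95],
    [0.98,0.39,0.1,0,0,0,0.95],
    [0.98,0.39,0.1,0,0,0,0.95],
    [0.98,0.39,0.1,0,0,0,0.95],
  ],
)

```text
time_s: 12.95
ee_pos: [573.7, 266.2, 107.7]
ee_rot: [0.676, 0.737, -0.002, -0.001]
contact_force: [0.9, -0.3, 0.3]
grip_width: 0.952
finger_force: 0.0
```

Request:
servo_tool(
  deltas=[
    [0,0,0,0,0,0,0.95],
    [0,0,0,0,0,0,0.95],
    [0,0,0,0,0,0,0.95],
  ],
)

```text
time_s: 13.25
ee_pos: [574.0, 264.6, 109.1]
ee_rot: [0.676, 0.737, -0.001, -0.0]
contact_force: [-0.2, -1.4, -0.6]
grip_width: 0.952
finger_force: 0.0
```

```bash
cat >> h.py <<'E'
def clampfit(p,W,near,rad=110):
    """points above desk near a place; silver pivot, orange tips; returns pivot, direction to jaws"""
    r=np.hypot(W[...,0]-near[0],W[...,1]-near[1]); q=p.astype(int)
    orange=(q[...,0]>170)&(q[...,2]<90)&(q[...,0]-q[...,2]>110)
    m=(W[...,2]>17)&(W[...,2]<36)&(r<rad)
    piv=m&(q.min(-1)>120)&(q.max(-1)-q.min(-1)<40)
    allp=W[m]; o=W[m&orange]
    return allp,o,W[piv]
E
python3 - <<'E'
from h import *
print(arm.state()['ee_pos'])
p,d=grab('wrist','w5.png');W=cloud('wrist',d)
a,o,pv=clampfit(p,W,(577,285));print(len(a),len(o),len(pv))
print('pivot',pv.mean(0),np.median(pv,0))
u,S,v=np.linalg.svd((a-a.mean(0))[:,:2],full_matrices=False);print('mean',a.mean(0),v[0],np.degrees(np.arctan2(v[0,1],v[0,0])))
k,l,c=cv2.kmeans(o[:,:2].astype(np.float32),3,None,(3,50,.1),5,0);print(c,[(l==i).sum() for i in range(3)])
for r in arm.regions_of('wrist','clamp0'): print(r['score'],r['box'])
E
```

```text
[573.97854398 264.63109791 109.06369234]
5186 1011 1299
pivot [575.46927253 312.03507322  28.52915713] [575.34620595 310.93165271  28.71524223]
mean [574.67450699 297.02210733  28.62309301] [-0.15805607 -0.98743014] -99.09408142772398
[[542.3675  252.23555]
 [590.8452  244.4456 ]
 [582.7361  342.36533]] [np.int64(388), np.int64(398), np.int64(225)]
0.96 [100.2, 14.1, 181.4, 173.7]
0.82 [261.6, 110.9, 358.5, 283.1]
0.56 [476.8, 229.0, 639.7, 395.5]
```

View pics/w5.png

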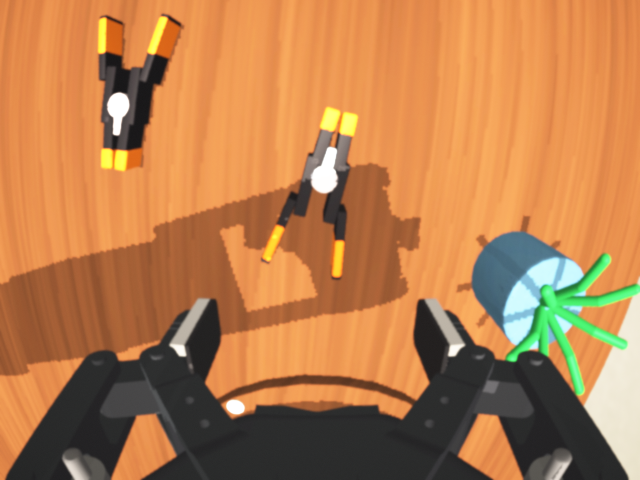

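```bash
cat >> h.py <<'E'
def clamp(p,W,near,rad=90):
    """middle-line pose of a clamp from a wrist view: pivot (from both ends), angle to jaws"""
    a,o,pv=clampfit(p,W,near,rad); a=a[:,:2]; o=o[:,:2]
    mu=a.mean(0);v=np.linalg.svd(a-mu,full_matrices=False)[2][0]
    t=(o-mu)@v; n=np.array([-v[1],v[0]]); s=(o-mu)@n
    if np.ptp(s[t>0])>np.ptp(s[t<0]): v=-v
    # refine: midpoint of the handles' orange ends to jaws' orange mean
    for _ in range(3):
        t=(a-mu)@v;n=np.array([-v[1],v[0]]);s=(a-mu)@n;t0=np.percentile(t,.5)
        mid=lambda m:(np.percentile(s[m],2)+np.percentile(s[m],98))/2
        h=(t<t0+30);j=t>t.max()-25
        H=mu+v*t[h].mean()+n*mid(h);J=mu+v*t[j].mean()+n*mid(j); v=(J-H)/np.linalg.norm(J-H)
    t=(a-H)@v;lo,hi=np.percentile(t,[.3,99.7]);q=pv[:,:2]
    A=H+v*(hi-48);B=H+v*(lo+75)
    print('len',round(hi-lo,1),'phi',round(float(np.degrees(np.arctan2(v[1],v[0]))),1),'pivot from jaws',A.round(1),'from handles',B.round(1),'white',q.mean(0).round(1),'grasp',((A+B)/2-48*v).round(1))
E
python3 - <<'E'
from h import *
p,d=grab('wrist');W=cloud('wrist',d)
print(W[180,324],W[240,271],W[275,337],W[112,340])
clamp(p,W,(575,295))
E
```

```text
[576.22454152 301.2776422   28.36159902] [541.69084626 254.35573396  29.42927137] [592.63406811 230.53208844  28.29942358] [584.36728164 350.5606735    2.22122582]
len 118.7 phi 80.7 pivot from jaws [575.4 302.7] from handles [576.1 306.9] white [575.5 312.5] grasp [568.  257.4]
```

```bash
python3 -c "
from h import *
go(568,255,0,80.7)"
```

```text
turn -14.2deg: 2 rows az=0.828; tilt [-5.e-04 -3.e-04 -1.e+00]
 q6 after ~ 0.58
 shift total [-0.425 -0.203  4.405] 5 rows of [-0.085 -0.041  0.881] xy only [-0.425 -0.203] x 1.0
```

Request:
servo_tool(
  deltas=[
    [0,0,0,0,0,0.828,0.85],
    [0,0,0,0,0,0.828,0.85],
    [-0.42,-0.2,0.8,0,0,0,0.85],
    [0,0,0.9,0,0,0,0.85],
    [0,0,0.9,0,0,0,0.85],
    [0,0,0.9,0,0,0,0.85],
    [0,0,0.9,0,0,0,0.85],
    [0,0,0,0,0,0,0.85],
  ],
  grip_force=38,
)

```text
time_s: 14.2
ee_pos: [564.8, 254.3, -3.3]
ee_rot: [0.762, 0.648, -0.004, -0.001]
contact_force: [0.1, -0.4, -0.5]
grip_width: 0.847
finger_force: 0.0
```

```bash
python3 - <<'E'
from h import *
s=arm.state();print(s['ee_pos'],psi_now()[0],s['contact_force'])
p,d=grab('wrist','w6.png');W=cloud('wrist',d)
M=np.eye(4);M[:3,:3]=R.from_quat(s['ee_rot']).as_matrix();M[:3,3]=s['ee_pos']
T=(np.concatenate([W,np.ones((480,640,1))],-1)@np.linalg.inv(M).T)[...,:3]
q=p.astype(int)
m=(q[...,0]>170)&(q[...,2]<90)&(q[...,0]-q[...,2]>110)&(abs(T[...,1])<40)&(abs(T[...,0])<110)&(W[...,2]>12)
print('orange tool',[np.percentile(T[m&(T[...,0]<30)],[1,50,99],axis=0).round().tolist()] if (m&(T[...,0]<30)).any() else 0,np.percentile(T[m&(T[...,0]>30)],[1,50,99],axis=0).round().tolist())
E
```

```text
[564.81341404 254.25315463  -3.31141082] 80.71651854511232 [ 0.06932596 -0.37278548 -0.47889211]
orange tool [[[-19.0, -26.0, -109.0], [-4.0, 23.0, -34.0], [10.0, 33.0, -18.0]]] [[70.0, -8.0, -36.0], [91.0, 5.0, -34.0], [99.0, 15.0, -20.0]]
```

View pics/w6.png

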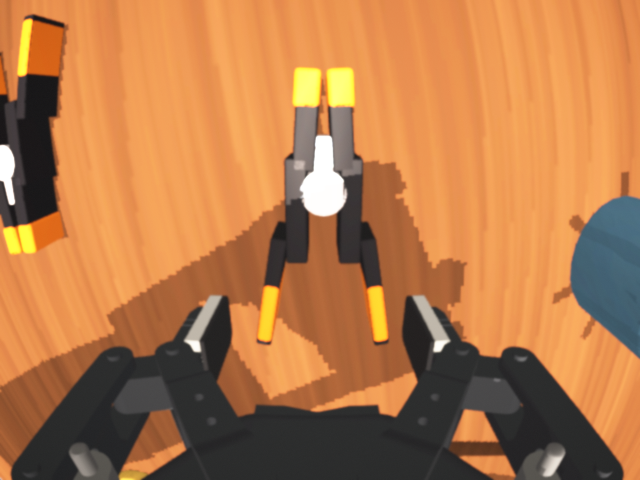

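Request:
servo_tool(
  deltas=[
    [0,0.12,0.4,0,0,0,0.85],
    [0,0,0.4,0,0,0,0.85],
    [0,0,0.4,0,0,0,0.85],
    [0,0,0,0,0,0,0.85],
    [0,0,0,0,0,0,0.2],
    [0,0,0,0,0,0,0.2],
    [0,0,0,0,0,0,0.2],
    [0,0,0,0,0,0,0.2],
    [0,0,0,0,0,0,0.2],
  ],
  grip_force=38,
)

```text
time_s: 15.15
ee_pos: [573.0, 255.9, -26.7]
ee_rot: [0.762, 0.648, 0.001, 0.001]
contact_force: [-3.0, -2.7, 9.1]
grip_width: 0.397
finger_force: 38.1
```

Request:
servo_tool(
  deltas=[
    [0,0,-0.3,0,0,0,0.2],
    [0,0,-0.8,0,0,0,0.2],
    [0,0,-1,0,0,0,0.2],
    [0,0,-1,0,0,0,0.2],
    [0,0,-1,0,0,0,0.2],
    [0,0,-1,0,0,0,0.2],
    [0,0,-0.8,0,0,0,0.2],
    [0,0,0,0,0,0,0.2],
  ],
)

```text
time_s: 15.95
ee_pos: [574.3, 256.7, 122.3]
ee_rot: [0.762, 0.648, 0.004, 0.002]
contact_force: [1.2, 0.1, 0.2]
grip_width: 0.398
finger_force: 37.8
```

```bash
cat >> h.py <<'E'
def toolframe(W,s):
    M=np.eye(4);M[:3,:3]=R.from_quat(s['ee_rot']).as_matrix();M[:3,3]=s['ee_pos']
    return (np.concatenate([W,np.ones((480,640,1))],-1)@np.linalg.inv(M).T)[...,:3]
def held(out=None):
    s=arm.state();p,d=grab('wrist',out);W=cloud('wrist',d);T=toolframe(W,s);q=p.astype(int)
    print(s['ee_pos'].round(1),round(psi_now()[0],1),s['contact_force'].round(1),s['grip_width'].round(3),s['finger_force'])
    m=(q[...,0]>150)&(q[...,2]<90)&(q[...,0]-q[...,2]>100)&(abs(T[...,1])<30)&(T[...,0]>60)&(T[...,0]<112)&(T[...,2]<-15)&(T[...,2]>-80)
    if m.any(): print('jaw orange tool',m.sum(),np.percentile(T[m],[1,50,99],axis=0).round(1).tolist(), 'world',np.percentile(W[m],[1,99],axis=0).round().tolist())
    return p,W,T,s
E
python3 - <<'E'
from h import *
p,W,T,s=held('w7.png')
go(460.8,-189.6,110,46.3)
E
```

```text
Traceback (most recent call last):
  File "h.py", line 75, in held
    print(s['ee_pos'].round(1),round(psi_now()[0],1),s['contact_force'].round(1),s['grip_width'].round(3),s['finger_force'])
                                                                                 ^^^^^^^^^^^^^^^^^^^^^
AttributeError: 'float' object has no attribute 'round'
```

```bash
sed -i "s/s\['grip_width'\].round(3)/round(float(s['grip_width']),3)/" h.py; python3 - <<'E'
from h import *
p,W,T,s=held('w7.png')
go(460.8,-189.6,110,46.3)
E
```

```text
[572.8 256.2 119.9] 80.8 [ 0.1  0.9 -1.8] 0.397 37.76672467818571
jaw orange tool 1479 [[69.9, -23.3, -54.3], [89.3, -12.0, -52.3], [97.4, 16.0, -27.3]] world [[564.0, 327.0, 147.0], [603.0, 355.0, 174.0]]
turn -34.5deg: 4 rows az=1.003; tilt [ 7.e-04  2.e-04 -1.e+00]
 q6 after ~ 0.37
 shift total [-15.933   9.11    0.318] 16 rows of [-0.996  0.569  0.02 ] xy only [-0.996  0.569] x 16.0
```

View pics/w7.png

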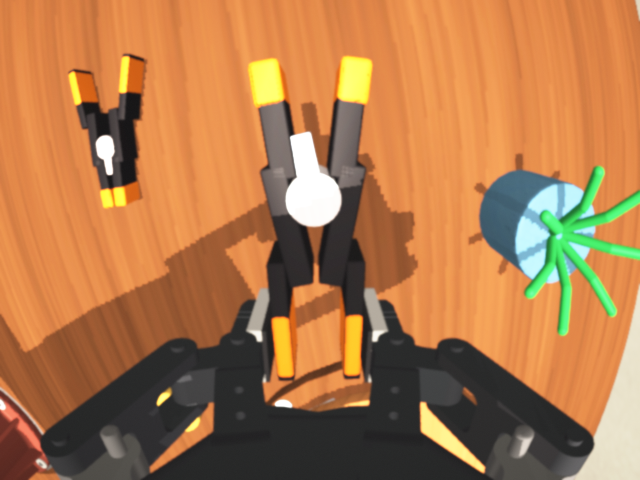

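Request:
servo_tool(
  deltas=[
    [0,0,0,0,0,1,0.2],
    [0,0,0,0,0,1,0.2],
    [0,0,0,0,0,1,0.2],
    [0,0,0,0,0,1,0.2],
  ],
)

```text
time_s: 16.45
ee_pos: [569.5, 255.0, 115.0]
ee_rot: [0.92, 0.391, -0.002, -0.0]
contact_force: [-0.5, -0.1, -1.3]
grip_width: 0.394
finger_force: 37.7
```

Request:
servo_tool(
  deltas=[
    [-1,0.57,0,0,0,0,0.2],
    [-1,0.57,0,0,0,0,0.2],
    [-1,0.57,0,0,0,0,0.2],
    [-1,0.57,0,0,0,0,0.2],
    [-1,0.57,0,0,0,0,0.2],
    [-1,0.57,0,0,0,0,0.2],
    [-1,0.57,0,0,0,0,0.2],
    [-1,0.57,0,0,0,0,0.2],
    [-1,0.57,0,0,0,0,0.2],
    [-1,0.57,0,0,0,0,0.2],
    [-1,0.57,0,0,0,0,0.2],
    [-1,0.57,0,0,0,0,0.2],
  ],
)

```text
time_s: 17.65
ee_pos: [486.1, -80.1, 115.6]
ee_rot: [0.919, 0.394, -0.001, -0.001]
contact_force: [0.2, 0.5, -1.0]
grip_width: 0.397
finger_force: 37.8
```

Request:
servo_tool(
  deltas=[
    [-1,0.57,0,0,0,0,0.2],
    [-1,0.57,0,0,0,0,0.2],
    [-1,0.57,0,0,0,0,0.2],
    [-1,0.57,0,0,0,0,0.2],
    [0,0,1,0,0,0,0.2],
    [0,0,1,0,0,0,0.2],
    [0,0,0.5,0,0,0,0.2],
    [0,0,0,0,0,0,0.2],
    [0,0,0,0,0,0,0.2],
  ],
)

```text
time_s: 18.55
ee_pos: [460.2, -190.8, 54.8]
ee_rot: [0.919, 0.394, -0.0, -0.001]
contact_force: [0.3, -0.5, -1.2]
grip_width: 0.396
finger_force: 37.8
```

```bash
cat >> h.py <<'E'
AX=np.array([599.,-45.])
def align(theta,out=None):
    """held clamp in front of the panel at theta: jaws and panel in tool frame"""
    p,W,T,s=held(out)
    e=s['ee_pos'][:2]-AX;u=np.array([np.cos(np.radians(theta)),np.sin(np.radians(theta))])
    print('radial',round(float(e@u),1),'ccw offset',round(float(u[0]*e[1]-u[1]*e[0]),1))
    w=W[...,:2]-AX; r=w@u; t=u[0]*w[...,1]-u[1]*w[...,0]
    m=(W[...,2]>75)&(W[...,2]<120)&(r>40)&(r<95)&(abs(t)<20)
    if m.any(): print('panel tool: n',m.sum(),'x min',np.percentile(T[m][:,0],2).round(1),'y',np.percentile(T[m][:,1],[2,98]).round(1))
    top=m&(W[...,2]>109)
    if top.sum()>20:
        q=T[top]; v=np.linalg.svd(q[:,:2]-q[:,:2].mean(0),full_matrices=False)[2][0];print('panel top mean',q.mean(0).round(1),'dir deg in tool',np.degrees(np.arctan(v[1]/v[0])).round(1),'near edge x',np.percentile(q[:,0],2).round(1))
    return p,W,T,s
E
python3 - <<'E'
from h import *
align(226.3,'w8.png')
E
```

```text
[ 460.2 -190.8   54.8] 46.4 [ 0.3 -0.5 -1.2] 0.396 37.77592896523856
jaw orange tool 3084 [[72.3, -20.5, -57.6], [90.1, -9.8, -55.9], [98.0, 18.1, -31.3]] world [[503.0, -144.0, 86.0], [539.0, -108.0, 112.0]]
radial 201.3 ccw offset 0.4
panel tool: n 710 x min 115.5 y [-3.4  4.8]
panel top mean [116.1   0.4 -57.8] dir deg in tool -89.0 near edge x 115.5
```

View pics/w8.png

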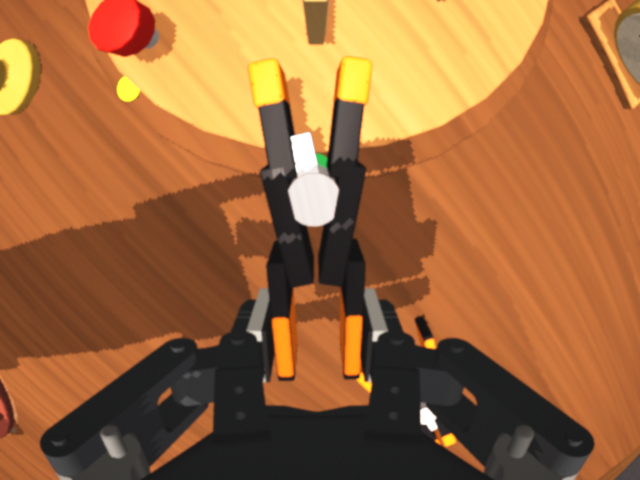

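Request:
servo_tool(
  deltas=[
    [0,0,0.5,0,0,0.12,0.2],
    [0,0,0.5,0,0,0,0.2],
    [0,0,0.2,0,0,0,0.2],
    [0,0,0,0,0,0,0.2],
    [0,0,0,0,0,0,0.2],
    [0,0,0,0,0,0,0.2],
  ],
)

```text
time_s: 19.2
ee_pos: [460.9, -191.5, 25.6]
ee_rot: [0.923, 0.386, 0.0, 0.0]
contact_force: [0.4, 0.2, -1.3]
grip_width: 0.398
finger_force: 37.8
```

```bash
python3 - <<'E'
from h import *
align(226.3)
E
```

```text
[ 460.9 -191.5   25.6] 45.4 [ 0.4  0.2 -1.3] 0.398 37.79803822975737
jaw orange tool 3937 [[62.9, -24.4, -56.7], [88.7, -8.7, -54.7], [98.3, 27.2, -17.6]] world [[498.0, -163.0, 43.0], [540.0, -109.0, 82.0]]
radial 201.3 ccw offset 1.3
panel tool: n 245 x min 115.2 y [-7.   0.4]
```

Request:
servo_tool(
  deltas=[
    [0,-0.08,0.24,0,0,0,0.2],
    [0,0,0,0,0,0,0.2],
    [0.3,0,0,0,0,0,0.2],
    [0.3,0,0,0,0,0,0.2],
    [0.2,0,0,0,0,0,0.2],
    [0.2,0,0,0,0,0,0.2],
    [0,0,0,0,0,0,0.2],
    [0,0,0,0,0,0,0.2],
  ],
)

```text
time_s: 20.05
ee_pos: [476.8, -171.9, 19.3]
ee_rot: [0.923, 0.386, -0.0, 0.0]
contact_force: [-0.5, -0.7, -1.4]
grip_width: 0.394
finger_force: 37.8
```

```bash
python3 - <<'E'
from h import *
align(226.3,'w9.png')
E
```

```text
[ 476.8 -171.9   19.3] 45.4 [-0.5 -0.7 -1.4] 0.394 37.79317965707378
jaw orange tool 4731 [[60.5, -21.5, -56.8], [88.5, 5.8, -54.2], [106.7, 28.9, -23.9]] world [[516.0, -147.0, 43.0], [557.0, -90.0, 76.0]]
radial 176.2 ccw offset -0.7
panel tool: n 3373 x min 84.0 y [-18.5  13.6]
panel top mean [ 96.8  -0.9 -94.6] dir deg in tool -0.3 near edge x 90.5
```

View pics/w9.png

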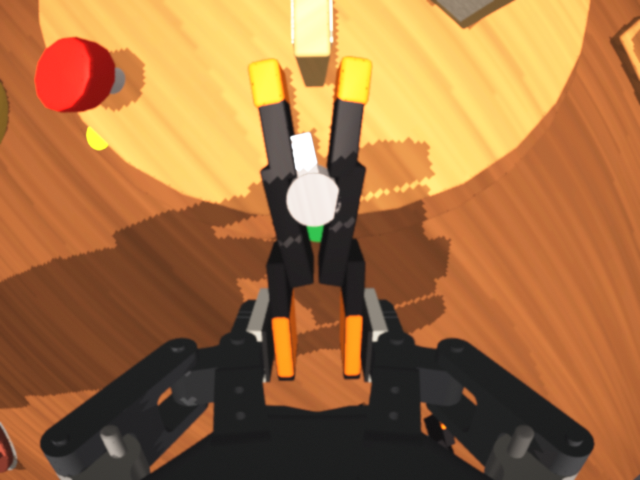

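Request:
servo_tool(
  deltas=[
    [0.25,0,0,0,0,0,0.2],
    [0.25,0,0,0,0,0,0.2],
    [0.2,0,0,0,0,0,0.2],
    [0,0,0.04,0,0,0,0.2],
    [0.06,0,0.04,0,0,0,0.2],
    [0,0,0,0,0,0,0.2],
  ],
)

```text
time_s: 20.7
ee_pos: [489.6, -159.0, 17.3]
ee_rot: [0.923, 0.386, -0.001, 0.0]
contact_force: [-2.6, -3.1, 0.4]
grip_width: 0.394
finger_force: 37.6
```

```bash
python3 - <<'E'
from h import *
align(226.3)
E
```

```text
[ 489.6 -159.    17.3] 45.4 [-2.6 -3.1  0.4] 0.394 37.584609389305115
jaw orange tool 4245 [[60.4, -21.7, -57.1], [88.2, 7.7, -55.1], [103.2, 29.3, -26.2]] world [[528.0, -135.0, 43.0], [570.0, -77.0, 74.0]]
radial 158.0 ccw offset -0.3
panel tool: n 5702 x min 73.1 y [-5.5  3.1]
panel top mean [ 87.6  -1.2 -97. ] dir deg in tool -0.9 near edge x 73.1
```

Request:
servo_tool(
  deltas=[
    [0.08,0,0.04,0,0,0,0.2],
    [0.04,0,0.04,0,0,0,0.2],
    [0,0,0,0,0,0,0.2],
  ],
)

```text
time_s: 21.05
ee_pos: [490.2, -159.6, 17.1]
ee_rot: [0.922, 0.387, -0.003, 0.001]
contact_force: [-12.0, -8.3, 13.3]
grip_width: 0.394
finger_force: 38.8
```

Request:
servo_tool(
  deltas=[
    [0,0,-0.04,0,0,0,0.2],
    [0,0,0,0,0,0,0.8],
    [0,0,0,0,0,0,0.8],
    [0,0,0,0,0,0,0.8],
    [0,0,0,0,0,0,0.8],
    [0,0,-0.5,0,0,0,0.8],
    [0,0,-1,0,0,0,0.8],
    [0,0,-1,0,0,0,0.8],
    [0,0,-1,0,0,0,0.8],
    [0,0,-1,0,0,0,0.8],
    [0,0,0,0,0,0,0.8],
    [0,0,0,0,0,0,0.8],
  ],
)

```text
time_s: 22.25
ee_pos: [492.9, -156.5, 130.0]
ee_rot: [0.923, 0.386, 0.001, 0.001]
contact_force: [0.9, 0.8, -0.8]
grip_width: 0.797
finger_force: 0.0
```

```bash
cat >> h.py <<'E'
def placed(theta,out=None,cam='wrist'):
    p,d=grab(cam,out);W=cloud(cam,d);q=p.astype(int)
    u=np.array([np.cos(np.radians(theta)),np.sin(np.radians(theta))]);w=W[...,:2]-AX;r=w@u;t=u[0]*w[...,1]-u[1]*w[...,0]
    m=(W[...,2]>60)&(W[...,2]<80)&(r>95)&(r<200)&(abs(t)<45)&~((q.min(-1)>200))
    if not m.any(): print('nothing');return
    print(cam,'n',m.sum(),'r',np.percentile(r[m],[1,99]).round(1),'t',np.percentile(t[m],[1,99]).round(1),'z',np.percentile(W[m][:,2],[5,50,95]).round(1))
    for a,b in((95,115),(140,160),(160,180)):
        k=m&(r>a)&(r<b)
        if k.any():print('  r',a,b,'t',np.percentile(t[k],[2,98]).round(1),'z',np.median(W[k][:,2]).round(1))
E
python3 - <<'E'
from h import *
print(arm.state()['ee_pos'])
placed(226.3,'w10.png');placed(226.3,None,'side');placed(226.3,None,'scene')
go(420,415,130,100)
E
```

```text
[ 492.88383299 -156.54518964  130.01345462]
wrist n 3724 r [ 95.6 179.3] t [-26.7  23.6] z [69.9 71.8 73.3]
  r 95 115 t [-16.6  13.6] z 71.5
  r 140 160 t [-25.   22.1] z 72.0
  r 160 180 t [-27.7  24.4] z 72.5
side n 557 r [ 97.3 179.3] t [-25.5  25.7] z [61.6 71.9 74.4]
  r 95 115 t [-14.2  15.8] z 71.4
  r 140 160 t [-23.3  24. ] z 71.9
  r 160 180 t [-26.1  26. ] z 72.0
scene n 234 r [ 95.2 178.9] t [-25.4  25. ] z [64.5 73.2 76.6]
  r 95 115 t [-15.8  15. ] z 73.7
  r 140 160 t [-24.4  22.7] z 72.8
  r 160 180 t [-25.9  25.3] z 73.7
turn 54.6deg: 7 rows az=-0.908; tilt [-0.0025  0.0013 -1.    ]
 q6 after ~ 0.6
 shift total [22.977  1.168 -0.104] 23 rows of [ 0.999  0.051 -0.005] xy only [0.999 0.051] x 23.0
```

View pics/w10.png

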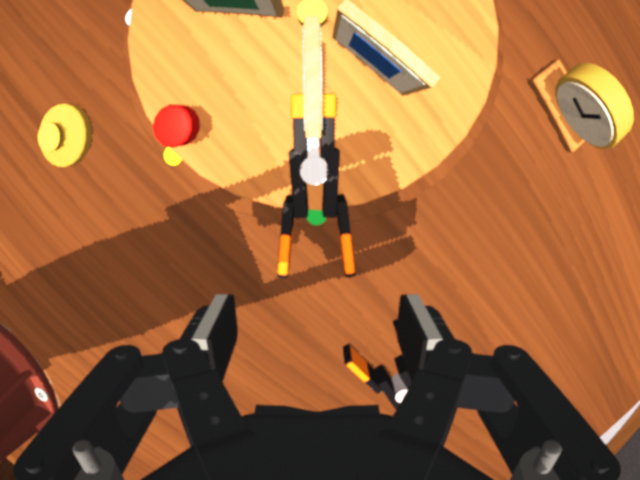

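```bash
python3 - <<'E'
from h import *
go(430,310,115,100)
E
```

```text
turn 54.6deg: 7 rows az=-0.908; tilt [-0.0025  0.0013 -1.    ]
 q6 after ~ 0.45
 shift total [18.772  0.833  0.496] 19 rows of [0.988 0.044 0.026] xy only [0.988 0.044] x 19.0
```

Request:
servo_tool(
  deltas=[
    [0,0,0,0,0,-0.908,0.9],
    [0,0,0,0,0,-0.908,0.9],
    [0,0,0,0,0,-0.908,0.9],
    [0,0,0,0,0,-0.908,0.9],
    [0,0,0,0,0,-0.908,0.9],
    [0,0,0,0,0,-0.908,0.9],
    [0,0,0,0,0,-0.908,0.9],
  ],
)

```text
time_s: 23.1
ee_pos: [490.9, -155.9, 127.1]
ee_rot: [0.641, 0.768, -0.0, -0.002]
contact_force: [0.4, 0.3, -0.8]
grip_width: 0.903
finger_force: 0.0
```

Request:
servo_tool(
  deltas=[
    [0.99,0.04,0.02,0,0,0,0.9],
    [0.99,0.04,0.02,0,0,0,0.9],
    [0.99,0.04,0.02,0,0,0,0.9],
    [0.99,0.04,0.02,0,0,0,0.9],
    [0.99,0.04,0.02,0,0,0,0.9],
    [0.99,0.04,0.02,0,0,0,0.9],
    [0.99,0.04,0.02,0,0,0,0.9],
    [0.99,0.04,0.02,0,0,0,0.9],
    [0.99,0.04,0.02,0,0,0,0.9],
    [0.99,0.04,0.02,0,0,0,0.9],
    [0.99,0.04,0.02,0,0,0,0.9],
    [0.99,0.04,0.02,0,0,0,0.9],
  ],
)

```text
time_s: 24.3
ee_pos: [451.0, 139.0, 121.3]
ee_rot: [0.643, 0.766, -0.001, -0.001]
contact_force: [0.3, -1.5, -0.2]
grip_width: 0.899
finger_force: 0.0
```

Request:
servo_tool(
  deltas=[
    [0.99,0.04,0.02,0,0,0,0.9],
    [0.99,0.04,0.02,0,0,0,0.9],
    [0.99,0.04,0.02,0,0,0,0.9],
    [0.99,0.04,0.02,0,0,0,0.9],
    [0.99,0.04,0.02,0,0,0,0.9],
    [0.99,0.04,0.02,0,0,0,0.9],
    [0.99,0.04,0.02,0,0,0,0.9],
    [0,0,0,0,0,0,0.9],
    [0,0,0,0,0,0,0.9],
    [0,0,0,0,0,0,0.9],
  ],
)

```text
time_s: 25.3
ee_pos: [428.8, 308.9, 118.4]
ee_rot: [0.643, 0.766, -0.001, -0.0]
contact_force: [0.2, 0.2, 0.3]
grip_width: 0.898
finger_force: 0.0
```

```bash
python3 - <<'E'
from h import *
print(arm.state()['ee_pos'],psi_now()[0])
p,d=grab('wrist','w11.png');W=cloud('wrist',d)
for r in arm.regions_of('wrist','clamp0'):
    b=W[r['mask']];b=b[b[:,2]>15];c=np.nanmean(b,0);print(r['score'],r['box'],c.round(1))
clamp(p,W,(420,365))
E
```

```text
[428.76880597 308.92691963 118.38520796] 99.96513358393321
0.95 [279.4, 67.8, 376.2, 239.7] [417.7 358.2  28.4]
len 119.0 phi -94.7 pivot from jaws [416.9 348.9] from handles [416.6 344.9] white [415.2 356.3] grasp [420.7 394.7]
```

View pics/w11.png

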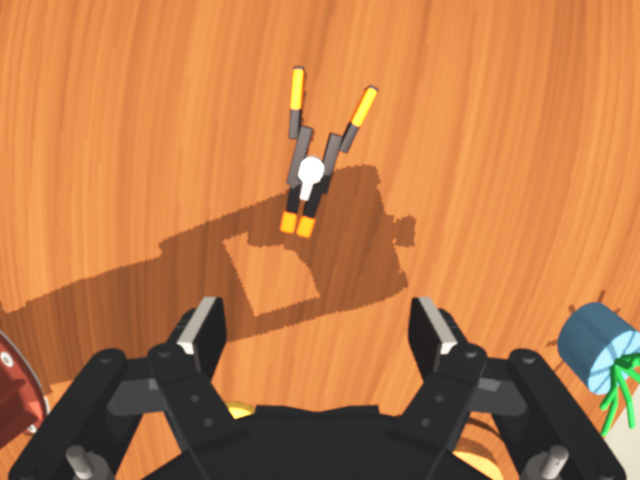

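```bash
python3 - <<'E'
from h import *
go(421,393,20,85.3)
E
```

```text
turn -14.6deg: 2 rows az=0.851; tilt [-8.e-04 -7.e-04 -1.e+00]
 q6 after ~ 0.83
 shift total [ 3.324 -0.601  3.955] 4 rows of [ 0.831 -0.15   0.989] xy only [ 0.831 -0.15 ] x 4.0
```

Request:
servo_tool(
  deltas=[
    [0,0,0,0,0,0.851,0.85],
    [0,0,0,0,0,0.851,0.85],
    [0.83,-0.15,0,0,0,0,0.85],
    [0.83,-0.15,0,0,0,0,0.85],
    [0.83,-0.15,0.6,0,0,0,0.85],
    [0.83,-0.15,0.9,0,0,0,0.85],
    [0,0,0.95,0,0,0,0.85],
    [0,0,0.9,0,0,0,0.85],
    [0,0,0.6,0,0,0,0.85],
    [0,0,0,0,0,0,0.85],
    [0,0,0,0,0,0,0.85],
  ],
)

```text
time_s: 26.5
ee_pos: [421.5, 393.6, 20.8]
ee_rot: [0.735, 0.678, 0.0, 0.0]
contact_force: [-0.5, 0.7, -0.3]
grip_width: 0.854
finger_force: 0.0
```

```bash
python3 - <<'E'
from h import *
s=arm.state();print(s['ee_pos'],psi_now()[0])
p,d=grab('wrist','w12.png');W=cloud('wrist',d);T=toolframe(W,s);q=p.astype(int)
m=(q[...,0]>150)&(q[...,2]<90)&(q[...,0]-q[...,2]>100)&(abs(T[...,1])<40)&(abs(T[...,0])<50)&(W[...,2]>15)&(W[...,2]<36)
for g in(m&(T[...,1]>0),m&(T[...,1]<0)): print(g.sum(),np.percentile(T[g],[2,50,98],axis=0).round(1).tolist())
E
```

```text
[421.46192402 393.63290029  20.83776869] 85.31536174850031
1053 [[-3.1, 18.7, -9.9], [11.7, 23.0, -8.5], [24.2, 28.9, 4.7]]
1076 [[-3.9, -29.9, -10.0], [11.5, -23.8, -8.4], [24.7, -19.3, 4.5]]
```

Request:
servo_tool(
  deltas=[
    [-0.16,0,0.6,0,0,0,0.85],
    [0,0,0.6,0,0,0,0.85],
    [0,0,0.6,0,0,0,0.85],
    [0,0,0.04,0,0,0,0.85],
    [0,0,0,0,0,0,0.2],
    [0,0,0,0,0,0,0.2],
    [0,0,0,0,0,0,0.2],
    [0,0,0,0,0,0,0.2],
    [0,0,0,0,0,0,0.2],
  ],
  grip_force=38,
)

```text
time_s: 27.45
ee_pos: [422.7, 391.9, -23.0]
ee_rot: [0.735, 0.678, 0.002, 0.0]
contact_force: [-0.3, 0.9, 5.8]
grip_width: 0.399
finger_force: 39.3
```

Request:
servo_tool(
  deltas=[
    [0,0,-0.3,0,0,0,0.2],
    [0,0,-0.8,0,0,0,0.2],
    [0,0,-1,0,0,0,0.2],
    [0,0,-1,0,0,0,0.2],
    [0,0,-1,0,0,0,0.2],
    [0,0,-1,0,0,0,0.2],
    [0,0,-0.7,0,0,0,0.2],
    [0,0,0,0,0,0,0.2],
  ],
)

```text
time_s: 28.25
ee_pos: [422.9, 391.6, 123.4]
ee_rot: [0.735, 0.678, 0.004, 0.0]
contact_force: [0.6, 0.6, -0.9]
grip_width: 0.396
finger_force: 38.6
```

```bash
cat >> h.py <<'E'
def tgt(theta,r,z,ccw=0,psi=None):
    u=np.array([np.cos(np.radians(theta)),np.sin(np.radians(theta))]);x=AX+r*u+ccw*np.array([-u[1],u[0]]);print('target',x.round(1));go(x[0],x[1],z,psi)
def fixedview(s):
    """held clamp seen by the fixed cameras, in tool frame"""
    for n in('scene','side'):
        p,d=grab(n);W=cloud(n,d);T=toolframe(W,s);q=p.astype(int)
        o=(q[...,0]>130)&(q[...,2]<80)&(q[...,0]-q[...,2]>80)&(abs(T[...,1])<45)&(T[...,0]>-115)&(T[...,0]<-55)&(T[...,2]<-10)&(T[...,2]>-80)
        if o.sum()>5: print(n,o.sum(),np.percentile(T[o],[2,50,98],axis=0).round(1).tolist())
E
python3 - <<'E'
from h import *
p,W,T,s=held('w13.png'); fixedview(s)
tgt(76.3,203,105,0,76.3)
E
```

```text
[422.9 391.6 123.4] 85.4 [ 0.6  0.6 -0.9] 0.396 38.57742369174957
scene 92 [[-91.8, -19.6, -52.1], [-84.5, 10.3, -48.8], [-77.0, 19.5, -30.4]]
side 126 [[-94.3, -21.6, -48.9], [-91.4, -11.9, -38.6], [-78.7, 17.5, -20.4]]
target [647.1 152.2]
turn -9.1deg: 2 rows az=0.527; tilt [-0.0015 -0.0011 -1.    ]
 q6 after ~ 0.47
 shift total [-7.063 11.075  0.54 ] 12 rows of [-0.589  0.923  0.045] xy only [-0.589  0.923] x 12.0
```

Request:
servo_tool(
  deltas=[
    [0,0,0,0,0,0.527,0.2],
    [0,0,0,0,0,0.527,0.2],
    [0,0,0,0,0,0,0.2],
  ],
)

```text
time_s: 28.7
ee_pos: [419.4, 389.0, 117.4]
ee_rot: [0.786, 0.618, -0.002, -0.0]
contact_force: [0.1, 0.3, -1.2]
grip_width: 0.395
finger_force: 38.6
```

Request:
servo_tool(
  deltas=[
    [-0.59,0.92,0,0,0,0,0.2],
    [-0.59,0.92,0,0,0,0,0.2],
    [-0.59,0.92,0,0,0,0,0.2],
    [-0.59,0.92,0,0,0,0,0.2],
    [-0.59,0.92,0,0,0,0,0.2],
    [-0.59,0.92,0,0,0,0,0.2],
    [-0.59,0.92,0,0,0,0,0.2],
    [-0.59,0.92,0,0,0,0,0.2],
    [-0.59,0.92,0,0,0,0,0.2],
    [-0.59,0.92,0,0,0,0,0.2],
    [-0.59,0.92,0,0,0,0,0.2],
    [-0.59,0.92,0,0,0,0,0.2],
  ],
)

```text
time_s: 29.9
ee_pos: [646.6, 151.6, 117.7]
ee_rot: [0.786, 0.618, -0.001, -0.001]
contact_force: [0.9, 0.5, -1.2]
grip_width: 0.395
finger_force: 38.6
```

Request:
servo_tool(
  deltas=[
    [0,0,0.8,0,0,0,0.2],
    [0,0,0.9,0,0,0,0.2],
    [0,0,0.9,0,0,0,0.2],
    [0,0,0.4,0,0,0,0.2],
    [0,0,0,0,0,0,0.2],
    [0,0,0,0,0,0,0.2],
    [0,0,0,0,0,0,0.2],
  ],
)

```text
time_s: 30.6
ee_pos: [648.3, 152.9, 46.2]
ee_rot: [0.786, 0.618, 0.001, 0.001]
contact_force: [0.6, 0.2, -1.2]
grip_width: 0.395
finger_force: 38.6
```

```bash
cat >> h.py <<'E'
def fv(theta):
    s=arm.state();e=s['ee_pos'][:2]-AX;u=np.array([np.cos(np.radians(theta)),np.sin(np.radians(theta))])
    print(s['ee_pos'].round(1),round(psi_now()[0],1),s['contact_force'].round(1),'radial',round(float(e@u),1),'ccw',round(float(u[0]*e[1]-u[1]*e[0]),1))
    for n in('scene','side'):
        p,d=grab(n,n+'3.png');W=cloud(n,d);w=W[...,:2]-AX;r=w@u;t=u[0]*w[...,1]-u[1]*w[...,0];q=p.astype(int)
        o=(q[...,0]>130)&(q[...,2]<80)&(q[...,0]-q[...,2]>80)&(abs(t)<40)&(r>50)&(r<150)&(W[...,2]>50)&(W[...,2]<110)
        if o.any(): print(n,'jaws r,t,z',o.sum(),np.percentile(np.stack([r[o],t[o],W[o][:,2]],-1),[2,50,98],axis=0).round(1).tolist())
        k=(W[...,2]>106)&(W[...,2]<120)&(r>25)&(r<92)&(abs(t)<12)
        if k.any(): print('  panel top',k.sum(),np.percentile(np.stack([r[k],t[k]],-1),[2,50,98],axis=0).round(1).tolist())
E
python3 - <<'E'
from h import *
fv(76.3)
E
```

```text
[648.3 152.9  46.2] 76.3 [ 0.6  0.2 -1.2] radial 204.0 ccw -1.0
scene jaws r,t,z 37 [[103.9, -21.2, 64.3], [120.2, -18.1, 96.3], [127.0, -7.2, 100.0]]
  panel top 84 [[31.9, -4.8], [61.7, -1.7], [84.6, 3.6]]
side jaws r,t,z 115 [[111.7, -20.5, 70.3], [114.6, 7.8, 89.2], [127.8, 17.9, 98.8]]
  panel top 98 [[26.8, -4.3], [54.2, -0.0], [84.8, 4.3]]
```

Request:
servo_tool(
  deltas=[
    [0,-0.04,0.4,0,0,0,0.2],
    [0,0,0.4,0,0,0,0.2],
    [0,0,0.15,0,0,0,0.2],
    [0,0,0,0,0,0,0.2],
    [-0.3,0,0,0,0,0,0.2],
    [-0.3,0,0,0,0,0,0.2],
    [-0.3,0,0,0,0,0,0.2],
    [0,0,0,0,0,0,0.2],
    [0,0,0,0,0,0,0.2],
  ],
)

```text
time_s: 31.6
ee_pos: [640.6, 130.5, 20.8]
ee_rot: [0.787, 0.617, 0.0, -0.0]
contact_force: [0.5, -0.3, -0.3]
grip_width: 0.395
finger_force: 38.6
```

```bash
python3 - <<'E'
from h import *
fv(76.3)
E
```

```text
[640.6 130.5  20.8] 76.2 [ 0.5 -0.3 -0.3] radial 180.4 ccw 1.1
scene jaws r,t,z 34 [[89.5, -18.9, 57.7], [96.2, -15.0, 73.7], [104.3, -8.7, 77.0]]
  panel top 93 [[26.1, -4.9], [56.1, -1.8], [82.1, 3.5]]
side jaws r,t,z 102 [[88.2, -18.6, 51.3], [91.1, 1.2, 65.1], [106.5, 20.1, 73.9]]
  panel top 98 [[26.2, -4.2], [55.3, -0.1], [84.9, 4.2]]
```

Request:
servo_tool(
  deltas=[
    [-0.3,0.02,-0.02,0,0,0,0.2],
    [-0.3,0.02,0,0,0,0,0.2],
    [-0.3,0,0,0,0,0,0.2],
    [-0.1,0,0,0,0,0,0.2],
    [0,0,0,0,0,0,0.2],
    [0,0,0,0,0,0,0.2],
  ],
)

```text
time_s: 32.3
ee_pos: [635.7, 106.4, 21.3]
ee_rot: [0.787, 0.618, 0.0, -0.0]
contact_force: [0.3, -0.3, -1.1]
grip_width: 0.395
finger_force: 38.6
```

```bash
python3 - <<'E'
from h import *
fv(76.3)
E
```

```text
[635.7 106.4  21.3] 76.3 [ 0.3 -0.3 -1.1] radial 155.8 ccw 0.2
scene jaws r,t,z 32 [[63.9, -19.7, 54.6], [70.6, -16.5, 72.6], [79.3, -10.5, 75.6]]
  panel top 44 [[26.5, -4.7], [40.6, -1.5], [57.6, 3.4]]
side jaws r,t,z 97 [[63.1, -19.5, 51.4], [66.5, -9.0, 65.8], [81.7, 18.4, 74.9]]
  panel top 96 [[26.7, -4.3], [55.6, -0.2], [83.2, 4.2]]
```

Good. Push home and down in small steps.

Request:
servo_tool(
  deltas=[
    [-0.1,0,0.04,0,0,0,0.2],
    [-0.06,0,0.04,0,0,0,0.2],
    [0,0,0,0,0,0,0.2],
  ],
)

```text
time_s: 32.7
ee_pos: [636.1, 103.5, 20.8]
ee_rot: [0.786, 0.618, 0.002, 0.0]
contact_force: [0.2, 3.2, 5.1]
grip_width: 0.397
finger_force: 39.2
```

Request:
servo_tool(
  deltas=[
    [-0.06,0,0.02,0,0,0,0.2],
    [0,0,0,0,0,0,0.2],
  ],
)

```text
time_s: 32.9
ee_pos: [636.4, 102.4, 20.8]
ee_rot: [0.786, 0.618, 0.002, 0.0]
contact_force: [-0.3, 4.2, 6.4]
grip_width: 0.391
finger_force: 39.3
```

Request:
servo_tool(
  deltas=[
    [-0.06,0,-0.03,0,0,0,0.2],
    [-0.04,0,0,0,0,0,0.2],
    [0,0,0,0,0,0,0.2],
  ],
)

```text
time_s: 33.2
ee_pos: [636.3, 102.1, 20.9]
ee_rot: [0.787, 0.617, 0.004, -0.0]
contact_force: [3.2, 10.0, 1.9]
grip_width: 0.395
finger_force: 39.2
```

Request:
servo_tool(
  deltas=[
    [0,0,0.04,0,0,0,0.2],
    [0,0,0,0,0,0,0.8],
    [0,0,0,0,0,0,0.8],
    [0,0,0,0,0,0,0.8],
    [0,0,0,0,0,0,0.8],
    [0,0,-0.5,0,0,0,0.8],
    [0,0,-1,0,0,0,0.8],
    [0,0,-1,0,0,0,0.8],
    [0,0,-1,0,0,0,0.8],
    [0,0,-1,0,0,0,0.8],
    [0,0,0,0,0,0,0.8],
    [0,0,0,0,0,0,0.8],
  ],
)

```text
time_s: 34.4
ee_pos: [634.4, 98.5, 132.3]
ee_rot: [0.786, 0.618, 0.001, 0.001]
contact_force: [-0.7, 0.4, 0.2]
grip_width: 0.793
finger_force: 0.0
```

```bash
python3 - <<'E'
from h import *
print(arm.state()['ee_pos'],arm.state()['joints'])
placed(76.3,None,'side');placed(76.3,None,'scene');placed(226.3,None,'side')
for n in('side','scene'):
    p,d=grab(n);W=cloud(n,d);clamp(p,W,(430,-335),90)
E
```

```text
[634.44077921  98.50060586 132.25762828] [ 4.48808497e-02  3.10682800e-01  1.62703450e+00 -2.00985467e-04
  1.20172445e+00  2.84214630e-01]
side n 284 r [ 95.4 178.8] t [-26.2  25.6] z [64.1 71.7 74.1]
  r 95 115 t [-16.1  14.9] z 71.8
  r 140 160 t [-23.1  22.6] z 71.9
  r 160 180 t [-26.5  26. ] z 71.9
scene n 371 r [ 96.1 179.6] t [-26.3  24.3] z [63.1 72.2 75.7]
  r 95 115 t [-15.4  14.4] z 72.8
  r 140 160 t [-24.7  22.5] z 72.0
  r 160 180 t [-26.8  25.1] z 71.8
side n 620 r [ 95.6 179.2] t [-24.9  25.5] z [62.1 72.  74.8]
  r 95 115 t [-15.3  15.4] z 71.9
  r 140 160 t [-22.7  24.2] z 72.2
  r 160 180 t [-26.  26.] z 72.0
len 120.0 phi -104.3 pivot from jaws [ 430.9 -345.5] from handles [ 430.2 -348.4] white [ 429.9 -348.6] grasp [ 442.4 -300.5]
len 115.7 phi 59.6 pivot from jaws [ 448.2 -333.2] from handles [ 451.9 -326.9] white [ 430.4 -347.7] grasp [ 425.8 -371.5]
```

```bash
python3 - <<'E'
from h import *
go(420,-390,115,76)
E
```

```text
turn -0.3deg: 1 rows az=0.034; tilt [-3.3e-03 -2.0e-04 -1.0e+00]
 q6 after ~ -0.5
 shift total [-21.019  -3.519   0.564] 22 rows of [-0.955 -0.16   0.026] xy only [-0.955 -0.16 ] x 22.0
```

Request:
servo_tool(
  deltas=[
    [-0.96,-0.16,0,0,0,0,0.9],
    [-0.96,-0.16,0,0,0,0,0.9],
    [-0.96,-0.16,0,0,0,0,0.9],
    [-0.96,-0.16,0,0,0,0,0.9],
    [-0.96,-0.16,0,0,0,0,0.9],
    [-0.96,-0.16,0,0,0,0,0.9],
    [-0.96,-0.16,0,0,0,0,0.9],
    [-0.96,-0.16,0,0,0,0,0.9],
    [-0.96,-0.16,0,0,0,0,0.9],
    [-0.96,-0.16,0,0,0,0,0.9],
    [-0.96,-0.16,0,0,0,0,0.9],
    [-0.96,-0.16,0,0,0,0,0.9],
  ],
)

```text
time_s: 35.85
ee_pos: [517.9, -170.3, 130.0]
ee_rot: [0.786, 0.618, -0.0, -0.001]
contact_force: [0.5, -0.1, 0.8]
grip_width: 0.9
finger_force: 0.0
```

Request:
servo_tool(
  deltas=[
    [-0.96,-0.16,0,0,0,0,0.9],
    [-0.96,-0.16,0,0,0,0,0.9],
    [-0.96,-0.16,0,0,0,0,0.9],
    [-0.96,-0.16,0,0,0,0,0.9],
    [-0.96,-0.16,0,0,0,0,0.9],
    [-0.96,-0.16,0,0,0,0,0.9],
    [-0.96,-0.16,0,0,0,0,0.9],
    [-0.96,-0.16,0.1,0,0,0,0.9],
    [-0.96,-0.16,0.2,0,0,0,0.9],
    [-0.96,-0.16,0.2,0,0,0,0.9],
    [0,0,0,0,0,0,0.9],
    [0,0,0,0,0,0,0.9],
  ],
)

```text
time_s: 37.05
ee_pos: [422.7, -392.9, 117.5]
ee_rot: [0.787, 0.617, 0.0, -0.001]
contact_force: [-0.2, 0.1, -0.2]
grip_width: 0.902
finger_force: 0.0
```

```bash
python3 - <<'E'
from h import *
print(arm.state()['ee_pos'],psi_now()[0])
p,d=grab('wrist','w14.png');W=cloud('wrist',d)
clamp(p,W,(432,-340))
go(440,-302,20,76)
E
```

```text
[ 422.6855512  -392.89778506  117.48696252] 76.22801561917166
len 119.3 phi -104.1 pivot from jaws [ 430.1 -345.4] from handles [ 429.2 -349. ] white [ 429.2 -342.5] grasp [ 441.3 -300.6]
turn -0.3deg: 1 rows az=0.033; tilt [-7.0e-04  1.7e-03 -1.0e+00]
 q6 after ~ -0.36
 shift total [ 3.678 -0.22   3.913] 4 rows of [ 0.919 -0.055  0.978] xy only [ 0.919 -0.055] x 4.0
```

View pics/w14.png

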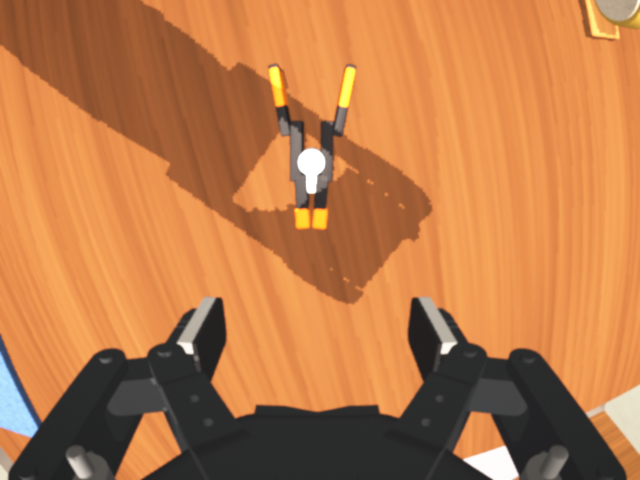

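Request:
servo_tool(
  deltas=[
    [0.88,-0.07,0,0,0,0.03,0.85],
    [0.88,-0.07,0,0,0,0,0.85],
    [0.88,-0.07,0.6,0,0,0,0.85],
    [0.88,-0.06,0.9,0,0,0,0.85],
    [0,0,0.95,0,0,0,0.85],
    [0,0,0.9,0,0,0,0.85],
    [0,0,0.55,0,0,0,0.85],
    [0,0,0,0,0,0,0.85],
    [0,0,0,0,0,0,0.85],
  ],
)

```text
time_s: 38.0
ee_pos: [438.3, -306.3, 21.4]
ee_rot: [0.788, 0.616, 0.0, 0.0]
contact_force: [-0.1, 0.6, 0.5]
grip_width: 0.852
finger_force: 0.0
```

```bash
python3 - <<'E'
from h import *
s=arm.state();print(s['ee_pos'],psi_now()[0])
p,d=grab('wrist','w15.png');W=cloud('wrist',d);T=toolframe(W,s);q=p.astype(int)
m=(q[...,0]>150)&(q[...,2]<90)&(q[...,0]-q[...,2]>100)&(abs(T[...,1])<40)&(abs(T[...,0])<50)&(W[...,2]>15)&(W[...,2]<36)
for g in(m&(T[...,1]>0),m&(T[...,1]<0)): print(g.sum(),np.percentile(T[g],[2,50,98],axis=0).round(1).tolist())
E
```

```text
[ 438.28519761 -306.28092503   21.43698922] 76.07145468591916
1065 [[0.8, 21.1, -9.2], [15.0, 25.6, -7.7], [28.0, 31.3, 5.4]]
842 [[-14.5, -27.1, -9.1], [11.9, -20.6, -7.4], [28.1, -16.1, 5.7]]
```

Request:
servo_tool(
  deltas=[
    [0,0.09,0.6,0,0,0,0.85],
    [0,0,0.6,0,0,0,0.85],
    [0,0,0.6,0,0,0,0.85],
    [0,0,0.04,0,0,0,0.85],
    [0,0,0,0,0,0,0.2],
    [0,0,0,0,0,0,0.2],
    [0,0,0,0,0,0,0.2],
    [0,0,0,0,0,0,0.2],
    [0,0,0,0,0,0,0.2],
  ],
  grip_force=38,
)

```text
time_s: 38.95
ee_pos: [442.0, -308.1, -22.6]
ee_rot: [0.788, 0.616, 0.001, 0.002]
contact_force: [0.1, 1.5, 6.3]
grip_width: 0.395
finger_force: 39.0
```

Request:
servo_tool(
  deltas=[
    [0,0,-0.3,0,0,0,0.2],
    [0,0,-0.8,0,0,0,0.2],
    [0,0,-1,0,0,0,0.2],
    [0,0,-1,0,0,0,0.2],
    [0,0,-1,0,0,0,0.2],
    [0,0,-1,0,0,0,0.2],
    [0,0,-0.7,0,0,0,0.2],
    [0,0,0,0,0,0,0.2],
    [0,0,0,0,0,-1,0.2],
    [0,0,0,0,0,-1,0.2],
    [0,0,0,0,0,-1,0.2],
  ],
)

```text
time_s: 40.05
ee_pos: [439.1, -306.2, 118.7]
ee_rot: [0.628, 0.778, 0.0, -0.001]
contact_force: [0.0, 0.4, -1.1]
grip_width: 0.398
finger_force: 38.2
```

Request:
servo_tool(
  deltas=[
    [0,0,0,0,0,-1,0.2],
    [0,0,0,0,0,-1,0.2],
    [0,0,0,0,0,-0.85,0.2],
    [0,0,0,0,0,0,0.2],
  ],
)

```text
time_s: 40.45
ee_pos: [439.1, -306.2, 118.6]
ee_rot: [0.452, 0.892, 0.0, -0.001]
contact_force: [-0.3, 0.3, -1.0]
grip_width: 0.396
finger_force: 38.2
```

```bash
python3 - <<'E'
from h import *
p,W,T,s=held(); fixedview(s)
tgt(126.3,203,115,0,126.3)
E
```

```text
[ 439.1 -306.2  118.6] 126.2 [-0.3  0.3 -1. ] 0.396 38.172942996025085
scene 81 [[-90.7, -19.4, -55.2], [-83.9, 12.9, -47.8], [-75.9, 21.5, -25.6]]
side 165 [[-91.3, -19.7, -52.5], [-88.3, 9.3, -41.9], [-75.4, 20.2, -25.7]]
target [478.8 118.6]
turn 0.1deg: 1 rows az=-0.013; tilt [-1.e-03  8.e-04 -1.e+00]
 q6 after ~ -0.39
 shift total [12.776 11.334  0.172] 13 rows of [0.983 0.872 0.013] xy only [0.983 0.872] x 13.0
```

Request:
servo_tool(
  deltas=[
    [0.98,0.87,0,0,0,0,0.2],
    [0.98,0.87,0,0,0,0,0.2],
    [0.98,0.87,0,0,0,0,0.2],
    [0.98,0.87,0,0,0,0,0.2],
    [0.98,0.87,0,0,0,0,0.2],
    [0.98,0.87,0,0,0,0,0.2],
    [0.98,0.87,0,0,0,0,0.2],
    [0.98,0.87,0,0,0,0,0.2],
    [0.98,0.87,0,0,0,0,0.2],
    [0.98,0.87,0,0,0,0,0.2],
    [0.98,0.87,0,0,0,0,0.2],
    [0.98,0.87,0,0,0,0,0.2],
  ],
)

```text
time_s: 41.8
ee_pos: [476.1, 85.9, 120.0]
ee_rot: [0.452, 0.892, 0.0, 0.0]
contact_force: [0.7, -0.6, 0.2]
grip_width: 0.399
finger_force: 38.2
```

Request:
servo_tool(
  deltas=[
    [0.98,0.87,0,0,0,0,0.2],
    [0,0,0.8,0,0,0,0.2],
    [0,0,0.9,0,0,0,0.2],
    [0,0,0.9,0,0,0,0.2],
    [0,0,0.4,0,0,0,0.2],
    [0,0,0,0,0,0,0.2],
    [0,0,0,0,0,0,0.2],
    [0,0,0,0,0,0,0.2],
  ],
)

```text
time_s: 42.6
ee_pos: [480.6, 117.2, 46.4]
ee_rot: [0.452, 0.892, 0.001, 0.001]
contact_force: [-0.2, 0.5, -0.2]
grip_width: 0.394
finger_force: 38.2
```

```bash
python3 - <<'E'
from h import *
fv(126.3)
E
```

```text
[480.6 117.2  46.4] 126.3 [-0.2  0.5 -0.2] radial 200.8 ccw -0.6
scene jaws r,t,z 102 [[110.2, -20.4, 71.8], [116.3, -9.2, 95.6], [124.7, 18.1, 100.8]]
  panel top 123 [[26.9, -5.8], [55.7, -2.2], [83.8, 4.0]]
side jaws r,t,z 150 [[109.6, -18.8, 70.8], [113.4, -9.3, 88.6], [124.3, 19.9, 99.2]]
  panel top 144 [[26.1, -5.5], [53.9, 1.3], [84.9, 4.1]]
```

Request:
servo_tool(
  deltas=[
    [0,0,0.4,0,0,0,0.2],
    [0,0,0.4,0,0,0,0.2],
    [0,0,0.15,0,0,0,0.2],
    [0,0,0,0,0,0,0.2],
    [-0.3,0,0,0,0,0,0.2],
    [-0.3,0,0,0,0,0,0.2],
    [-0.3,0,0,0,0,0,0.2],
    [0,0,0,0,0,0,0.2],
    [0,0,0,0,0,0,0.2],
  ],
)

```text
time_s: 43.6
ee_pos: [492.7, 98.6, 21.3]
ee_rot: [0.452, 0.892, 0.0, -0.0]
contact_force: [-0.4, 0.4, -2.0]
grip_width: 0.398
finger_force: 38.2
```

```bash
python3 - <<'E'
from h import *
fv(126.3)
E
```

```text
[492.7  98.6  21.3] 126.3 [-0.4  0.4 -2. ] radial 178.7 ccw 0.6
scene jaws r,t,z 93 [[87.1, -18.9, 51.4], [94.0, -1.0, 71.1], [105.0, 20.4, 76.9]]
  panel top 116 [[27.3, -5.3], [55.3, -2.2], [83.3, 4.1]]
side jaws r,t,z 57 [[87.8, -8.8, 51.8], [91.3, 17.9, 64.8], [103.6, 21.3, 74.5]]
  panel top 142 [[26.8, -4.7], [54.5, 1.1], [84.7, 4.3]]
```

Request:
servo_tool(
  deltas=[
    [-0.3,0.02,-0.02,0,0,0,0.2],
    [-0.3,0.02,0,0,0,0,0.2],
    [-0.3,0,0,0,0,0,0.2],
    [-0.1,0,0,0,0,0,0.2],
    [0,0,0,0,0,0,0.2],
    [0,0,0,0,0,0,0.2],
  ],
)

```text
time_s: 44.3
ee_pos: [508.0, 79.4, 21.7]
ee_rot: [0.452, 0.892, -0.0, -0.0]
contact_force: [0.5, -0.5, -0.9]
grip_width: 0.396
finger_force: 38.2
```

Request:
servo_tool(
  deltas=[
    [-0.1,0,0.04,0,0,0,0.2],
    [-0.06,0,0.04,0,0,0,0.2],
    [0,0,0,0,0,0,0.2],
  ],
)

```text
time_s: 44.6
ee_pos: [510.4, 77.6, 21.2]
ee_rot: [0.452, 0.892, 0.001, -0.001]
contact_force: [-3.8, 5.2, 8.3]
grip_width: 0.396
finger_force: 39.2
```

```bash
python3 - <<'E'
from h import *
fv(126.3)
E
```

```text
[510.4  77.6  21.2] 126.3 [-3.8  5.2  8.3] radial 151.3 ccw -1.2
scene jaws r,t,z 43 [[61.0, -20.8, 51.7], [67.2, -18.0, 71.4], [76.0, -7.0, 76.2]]
  panel top 114 [[27.2, -5.5], [54.7, -2.2], [83.7, 4.1]]
side jaws r,t,z 63 [[59.9, 9.0, 50.2], [63.6, 16.6, 65.2], [75.9, 19.7, 73.9]]
  panel top 141 [[26.1, -4.0], [54.1, 1.6], [83.4, 4.3]]
```

Request:
servo_tool(
  deltas=[
    [-0.06,0,-0.04,0,0,0,0.2],
    [-0.04,0,-0.02,0,0,0,0.2],
    [0,0,0,0,0,0,0.2],
  ],
)

```text
time_s: 45.0
ee_pos: [510.1, 76.9, 21.3]
ee_rot: [0.452, 0.892, 0.001, -0.003]
contact_force: [-4.8, 7.9, 3.3]
grip_width: 0.395
finger_force: 39.0
```

Request:
servo_tool(
  deltas=[
    [-0.06,0,0,0,0,0,0.2],
    [0,0,0,0,0,0,0.2],
  ],
)

```text
time_s: 45.2
ee_pos: [510.0, 76.9, 21.3]
ee_rot: [0.452, 0.892, 0.002, -0.004]
contact_force: [-5.7, 11.0, 6.0]
grip_width: 0.397
finger_force: 39.4
```

Request:
servo_tool(
  deltas=[
    [0,0,0.04,0,0,0,0.2],
    [0,0,0,0,0,0,0.8],
    [0,0,0,0,0,0,0.8],
    [0,0,0,0,0,0,0.8],
    [0,0,0,0,0,0,0.8],
    [0,0,-0.5,0,0,0,0.8],
    [0,0,-1,0,0,0,0.8],
    [0,0,-1,0,0,0,0.8],
    [0,0,-1,0,0,0,0.8],
    [0,0,-1,0,0,0,0.8],
    [0,0,0,0,0,0,0.8],
    [0,0,0,0,0,0,0.8],
  ],
)

```text
time_s: 46.4
ee_pos: [513.7, 72.9, 134.0]
ee_rot: [0.452, 0.892, 0.001, 0.001]
contact_force: [0.5, 0.1, -0.5]
grip_width: 0.799
finger_force: 0.0
```

```bash
python3 - <<'E'
from h import *
for t in(76.3,126.3,226.3):
    for c in('side','scene'): print(t);placed(t,None,c)
p,d=grab('side');W=cloud('side',d)
for c in('scene','side'):
    grab(c)
    for r in arm.recognise(c,'clamp0'): print(c,r)
u=np.radians(176.3);tgt(176.3,115.4,100,0,-3.7)
E
```

```text
76.3
side n 283 r [ 95.7 177.6] t [-26.2  25.8] z [64.3 71.7 74.2]
  r 95 115 t [-16.1  14.9] z 72.0
  r 140 160 t [-23.5  22.4] z 71.9
  r 160 180 t [-26.5  26. ] z 72.0
76.3
scene n 367 r [ 95.8 179.3] t [-26.5  24.5] z [62.4 72.2 75.4]
  r 95 115 t [-16.5  14.6] z 72.4
  r 140 160 t [-24.5  22.3] z 72.8
  r 160 180 t [-27.   24.9] z 71.8
126.3
side n 427 r [ 95.8 179.2] t [-24.6  25.3] z [62.  71.6 74.6]
  r 95 115 t [-12.9  15.3] z 72.0
  r 140 160 t [-22.3  24.1] z 71.0
  r 160 180 t [-25.2  25.7] z 72.1
126.3
scene n 405 r [ 95.8 178.7] t [-27.2  24. ] z [61.8 71.8 76.1]
  r 95 115 t [-16.5  14.7] z 72.8
  r 140 160 t [-25.   22.2] z 71.2
  r 160 180 t [-27.5  26. ] z 71.4
226.3
side n 623 r [ 95.6 179.3] t [-25.5  25.6] z [61.6 72.  74.8]
  r 95 115 t [-15.2  15.4] z 72.2
  r 140 160 t [-23.   23.5] z 71.8
  r 160 180 t [-26.   26.2] z 71.7
226.3
scene n 237 r [ 95.5 179.1] t [-25.7  24.9] z [64.3 72.7 76.9]
  r 95 115 t [-15.9  15.2] z 72.7
  r 140 160 t [-24.5  22.7] z 72.6
  r 160 180 t [-25.8  25.3] z 73.4
scene {'box': [300.5, 257.0, 335.7, 310.4], 'score': 0.89}
scene {'box': [315.0, 245.7, 367.6, 273.4], 'score': 0.89}
scene {'box': [294.8, 182.3, 315.1, 227.6], 'score': 0.75}
scene {'box': [293.6, 181.2, 297.5, 211.6], 'score': 0.68}
side {'box': [274.9, 190.8, 321.4, 241.7], 'score': 0.78}
side {'box': [276.1, 268.0, 332.2, 322.6], 'score': 0.65}
side {'box': [334.4, 183.5, 357.8, 232.4], 'score': 0.57}
target [483.8 -37.6]
turn -130.0deg: 16 rows az=0.946; tilt [-6.e-04  0.e+00 -1.e+00]
 q6 after ~ 1.56
 shift total [-0.867  4.49   1.298] 5 rows of [-0.173  0.898  0.26 ] xy only [-0.173  0.898] x 5.0
```

Request:
servo_tool(
  deltas=[
    [0,0,0,0,0,0.946,0.7],
    [0,0,0,0,0,0.946,0.7],
    [0,0,0,0,0,0.946,0.7],
    [0,0,0,0,0,0.946,0.7],
    [0,0,0,0,0,0.946,0.7],
    [0,0,0,0,0,0.946,0.7],
    [0,0,0,0,0,0.946,0.7],
    [0,0,0,0,0,0.946,0.7],
    [0,0,0,0,0,0.946,0.7],
    [0,0,0,0,0,0.946,0.7],
    [0,0,0,0,0,0.946,0.7],
    [0,0,0,0,0,0.946,0.7],
  ],
)

```text
time_s: 48.15
ee_pos: [512.9, 73.1, 132.8]
ee_rot: [0.969, 0.246, 0.0, 0.0]
contact_force: [-0.0, -0.6, -0.8]
grip_width: 0.696
finger_force: 0.0
```

Request:
servo_tool(
  deltas=[
    [0,0,0,0,0,0.946,0.7],
    [0,0,0,0,0,0.946,0.7],
    [0,0,0,0,0,0.946,0.7],
    [0,0,0,0,0,0.946,0.7],
    [-0.17,0.9,0,0,0,0,0.7],
    [-0.17,0.9,0,0,0,0,0.7],
    [-0.17,0.9,0,0,0,0,0.7],
    [-0.17,0.9,0,0,0,0,0.7],
    [-0.17,0.9,0,0,0,0,0.7],
    [0,0,0,0,0,0,0.7],
    [0,0,0,0,0,0,0.7],
    [0,0,0,0,0,0,0.7],
  ],
)

```text
time_s: 49.35
ee_pos: [484.5, -37.2, 132.8]
ee_rot: [0.999, -0.033, 0.0, -0.0]
contact_force: [-0.6, -0.0, 0.4]
grip_width: 0.702
finger_force: 0.0
```

```bash
python3 - <<'E'
from h import *
s=arm.state()
p,d=grab('wrist','w16.png');W=cloud('wrist',d);print(knobfind(p,W))
tgt(176.3,115.4,19.5,0,-3.7)
E
```

```text
(np.int64(1412), array([485.27058164, -37.75399668]), array([25.56294296, 26.14134835]), np.float64(84.24052040669186))
target [483.8 -37.6]
turn 0.0deg: 1 rows az=-0.002; tilt [ 1.e-04  4.e-04 -1.e+00]
 q6 after ~ 1.56
 shift total [-0.024  0.021  4.533] 5 rows of [-0.005  0.004  0.907] xy only [-0.024  0.021] x 1.0
```

View pics/w16.png

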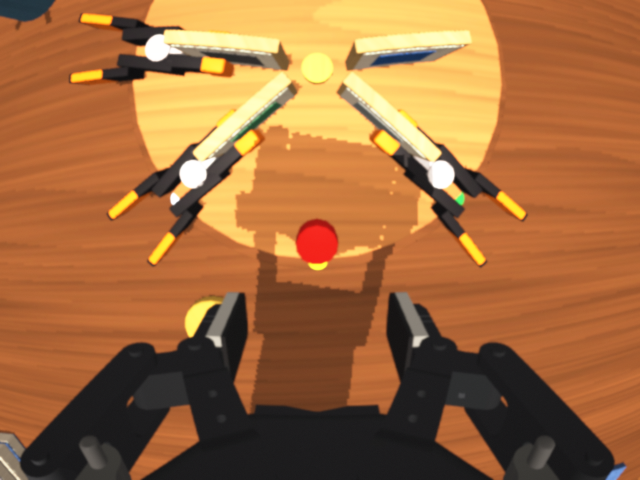

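The picture shows all three clamps seated, with the knob centred at (317,241). Gripping the knob and lifting it.

Request:
servo_tool(
  deltas=[
    [0,0,0.9,0,0,0,0.7],
    [0,0,0.95,0,0,0,0.7],
    [0,0,0.95,0,0,0,0.7],
    [0,0,0.95,0,0,0,0.7],
    [0,0,0.8,0,0,0,0.7],
    [0,0,0,0,0,0,0.7],
    [0,0,0,0,0,0,0],
    [0,0,0,0,0,0,0],
    [0,0,0,0,0,0,0],
    [0,0,0,0,0,0,0],
    [0,0,0,0,0,0,0],
  ],
  grip_force=70,
)

```text
time_s: 50.5
ee_pos: [485.8, -37.9, 20.8]
ee_rot: [0.999, -0.033, 0.001, 0.0]
contact_force: [-1.2, 1.5, 5.7]
grip_width: 0.305
finger_force: 68.8
```

Request:
servo_tool(
  deltas=[
    [0,0,-0.28,0,0,0,0],
    [0,0,-0.28,0,0,0,0],
    [0,0,0,0,0,0,0],
  ],
)

```text
time_s: 50.8
ee_pos: [485.6, -37.8, 33.8]
ee_rot: [0.999, -0.033, 0.002, 0.0]
contact_force: [6.2, 2.0, -6.4]
grip_width: 0.31
finger_force: 69.1
```

Request:
servo_tool(
  deltas=[
    [-0.02,0.4,-0.02,0,0,-0.582,0],
    [0.01,0.4,0,0,0,-0.582,0],
    [0.018,0.4,0,0,0,-0.582,0],
    [0.018,0.4,0,0,0,-0.582,0],
    [0.018,0.4,0,0,0,-0.582,0],
    [0.018,0.4,0,0,0,-0.582,0],
    [0.018,0.4,0,0,0,-0.582,0],
    [0.018,0.4,0,0,0,-0.582,0],
    [0.018,0.4,0,0,0,-0.582,0],
    [0.018,0.4,0,0,0,-0.582,0],
    [0,0,0,0,0,0,0],
    [0,0,0,0,0,0,0],
  ],
)

```text
time_s: 52.0
ee_pos: [519.8, -126.3, 32.9]
ee_rot: [0.92, 0.392, 0.002, -0.001]
contact_force: [8.2, 6.2, -6.9]
grip_width: 0.306
finger_force: 69.5
```

```bash
python3 - <<'E'
from h import *
s=arm.state();e=s['ee_pos'];print(e,psi_now()[0],s['contact_force'],np.degrees(np.arctan2(e[1]+45,e[0]-599.))%360,np.hypot(e[1]+45,e[0]-599.))
E
```

```text
[ 519.80977248 -126.31931226   32.89519297] 46.1046666519979 [ 8.1802084   6.16088789 -6.87058767] 225.75995741977368 113.50736840033586
```

Request:
servo_tool(
  deltas=[
    [-0.04,0.04,0,0,0,0,0],
    [0,0,0.28,0,0,0,0],
    [0,0,0.22,0,0,0,0],
    [0,0,0,0,0,0,0],
    [0,0,0,0,0,0,0.6],
    [0,0,0,0,0,0,0.6],
    [0,0,0,0,0,0,0.6],
    [0,0,-0.6,0,0,0,0.6],
    [0,0,-1,0,0,0,0.6],
    [0,0,-1,0,0,0,0.6],
    [0,0,-1,0,0,0,0.6],
    [0,0,-1,0,0,0,0.6],
  ],
)

```text
time_s: 53.2
ee_pos: [518.3, -129.9, 138.4]
ee_rot: [0.92, 0.393, 0.0, 0.0]
contact_force: [-0.1, 0.1, 0.1]
grip_width: 0.602
finger_force: 0.0
```

Request:
servo_tool(
  deltas=[
    [0,0,-0.5,0,0,0,0.6],
    [0,0,0,0,0,0,0.6],
    [0,0,0,0,0,0,0.6],
  ],
)

```text
time_s: 53.5
ee_pos: [518.0, -129.5, 148.3]
ee_rot: [0.92, 0.393, -0.0, -0.0]
contact_force: [0.3, 0.1, -0.3]
grip_width: 0.599
finger_force: 0.0
```

```bash
python3 - <<'E'
from h import *
s=arm.state();print(s['ee_pos'],s['contact_force'])
p,d=grab('wrist','w17.png');W=cloud('wrist',d);print(knobfind(p,W))
for n in('side','scene'):
    p,d=grab(n);W=cloud(n,d);k=knobfind(p,W);print(k)
for t in(126.3,176.3,276.3): placed(t,None,'side');placed(t,None,'scene')
for n in('side','scene'):
    p,d=grab(n);W=cloud(n,d);r=np.hypot(*(W[...,:2]-AX).transpose(2,0,1));q=W[(abs(W[...,2]-112)<4)&(r<95)&(r>25)];a=np.degrees(np.arctan2(q[:,1]+45,q[:,0]-599))%360
    print([(t,round(float(a[abs(a-t)<15].mean()),1)) for t in(126.3,176.3,276.3,326.3)])
E
```

```text
[ 517.98028246 -129.49964473  148.28824409] [ 0.32163834  0.10432805 -0.25844024]
(np.int64(1266), array([ 519.08527244, -127.95993883]), array([26.20697384, 27.22793015]), np.float64(83.2867791574815))
(np.int64(93), array([ 520.28374964, -129.71109444]), array([22.74949584, 22.48856878]), np.float64(83.54101961963693))
(np.int64(60), array([ 521.25229092, -129.00817986]), array([23.28344105, 25.75125347]), np.float64(84.44509280584418))
side n 1 r [169.2 169.2] t [24.5 24.5] z [60.1 60.1 60.1]
  r 160 180 t [24.5 24.5] z 60.1
scene n 411 r [ 95.7 179. ] t [-26.6  24.6] z [61.3 71.3 75. ]
  r 95 115 t [-16.1  15.5] z 72.1
  r 140 160 t [-25.1  22.9] z 70.6
  r 160 180 t [-26.9  25.6] z 70.5
side n 567 r [ 96.1 179. ] t [-24.5  25.8] z [61.2 70.9 74.2]
  r 95 115 t [-12.5  15.8] z 71.2
  r 140 160 t [-22.9  24.3] z 70.9
  r 160 180 t [-25.6  26.1] z 70.8
scene n 354 r [ 95.5 178.9] t [-26.4  23.7] z [61.8 72.1 76.3]
  r 95 115 t [-15.9  14.8] z 72.6
  r 140 160 t [-24.6  23.7] z 71.6
  r 160 180 t [-27.2  24.6] z 71.8
side n 575 r [ 96.1 179.5] t [-25.7  25.3] z [62.5 72.2 74.7]
  r 95 115 t [-15.6  15.2] z 72.2
  r 140 160 t [-23.8  23.2] z 72.3
  r 160 180 t [-25.9  26. ] z 72.6
scene n 292 r [ 96.4 177.7] t [-24.9  26. ] z [62.  72.6 76.7]
  r 95 115 t [-12.9  16. ] z 72.5
  r 140 160 t [-22.3  24.3] z 72.4
  r 160 180 t [-25.8  26.4] z 72.8
[(126.3, nan), (176.3, 176.7), (276.3, 275.8), (326.3, 325.8)]
[(126.3, 125.0), (176.3, 175.8), (276.3, 277.7), (326.3, 327.0)]<stdin>:9: RuntimeWarning: Mean of empty slice.
  ret = ret.dtype.type(ret / rcount)
```

View pics/w17.png

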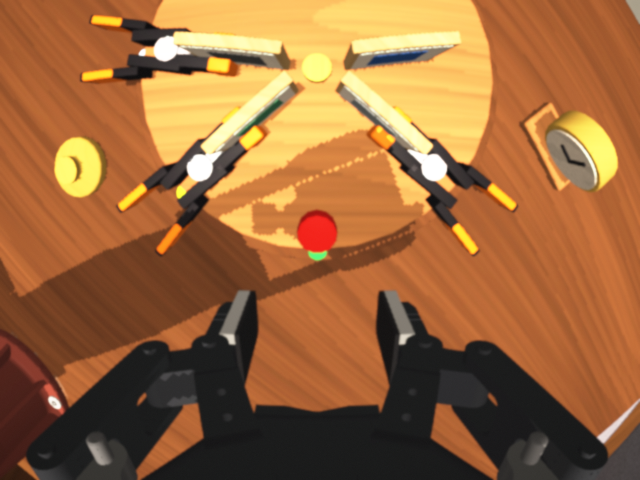

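Knob at the green mark with the pin down (top at 83–84 mm, as at the start), three clamps still seated, gripper clear.

```bash
python3 -c "
from cell import arm
print(arm.finish_job())"
```

```text
the job is handed in; nothing more can be done
None
```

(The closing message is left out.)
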